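Nuts into the mortar, pestle at the ready

TASK

Pick up the small espresso mug and tip all six hazelnuts from it into the mortar without spilling any, then stand the mug upright on the worktop again and let go of it. After that draw the pestle out of its slanting block, turn it upright with its thick end down and hold it still over the mortar, thick end a few centimetres above the rim and over the middle, ready to crush the nuts; finish while holding it there. Leave the other things on the worktop where they are.

Things in the scene. Friction and masses are not known exactly. Their poses are not given: they have to be found in the camera images.
- mug: small espresso mug, holding the nuts; 55 mm high, 62 mm wide at the rim, 44 mm at the foot, about 55 mm at half height; inside 47 mm deep, flaring from 28 to 50 mm: empties when tipped about 105 degrees over a side away from the handle (there the rim has a small bump inside). Ring handle on its -y side (90 mm overall along y). 135 g. Origin at foot level; bowl's axis 14 mm to +y of it; z up.
- nut1: one of six hazelnuts in the shell, brown, 16 mm thick, 10 g, loose in the mug at the start; origin at its centre
- nut2: one of six hazelnuts in the shell, brown, 16 mm thick, 10 g, loose in the mug at the start; origin at its centre
- nut3: one of six hazelnuts in the shell, brown, 16 mm thick, 10 g, loose in the mug at the start; origin at its centre
- nut4: one of six hazelnuts in the shell, brown, 16 mm thick, 10 g, loose in the mug at the start; origin at its centre
- nut5: one of six hazelnuts in the shell, brown, 16 mm thick, 10 g, loose in the mug at the start; origin at its centre
- nut6: one of six hazelnuts in the shell, brown, 16 mm thick, 10 g, loose in the mug at the start; origin at its centre
- mortar: round marble mortar standing fast on the worktop, 128 mm in diameter at the rim, 78 mm high, wall 11 mm, inside floor 16 mm above the worktop; origin at the centre of its underside, z up
- mortar_mouth (a point): centre of the mortar's mouth at rim height, 78 mm above the worktop; the mouth is 106 mm in diameter inside
- pestle: marble pestle, 156 mm long, about 200 g: thick head 36 mm in diameter over the lowest 64 mm, then a slim round handle 24 to 27 mm in diameter up to the other end. Origin at the rounded tip of the head, z along its axis toward the handle's end. At the start it sits loose, head first, in the block's bore, leaning 40 degrees, with about 84 mm of handle standing out.
- pestle_top (a point): free end of the pestle's handle, on its axis
- pestle_block: pale wooden block like a small knife block, fixed, 105 mm deep, 78 mm wide, 108 mm high; a round bore 42 mm wide, 72 mm deep enters its slanting top face at right angles, its axis pointing up and to the block's -x side, 40 degrees from the vertical. Origin on the worktop below the centre of the bore's mouth, z up; block from x = -25 to 80 mm.
- bore_mouth (a point): centre of the bore's mouth on the slanting face of the block
- lemon: lemon on the chopping board at the back, bystander. Above that part of the room wall cabinets hang 0.45 m over the worktop, from x = 0.58 m on, and on the right from y = -0.52 m on: keep wrist and forearm clear of them
- garlic: garlic bulb on the chopping board at the back, bystander
- spice_jar: round glass spice jar with a screw cap, 46 mm wide, 106 mm high, standing apart from its fellows, origin under its middle, bystander
- egg_timer: round kitchen timer, 62 mm wide, 60 mm high, bystander
- wooden_spoon: wooden spoon lying on the worktop, 330 mm long along its own x, origin at its middle, bystander
Mind the look-alikes: they are no part of the job. Leave any blue look-alike of the pestle alone.

How it is judged:
By the outcome, as a careful person would: the job done as asked, in the order asked, and still so for the second after the job is handed in, while the arm keeps its last pose, push and grip.
It also fails if it takes over 72 s, if anything falls off the work surface, if the arm or the gripper's body presses on something with over 40 N, if the wrist force passes 120 N, or if a joint passes its speed limit or range.

ROBOT

A 6-joint arm with a two-finger parallel gripper is mounted at the origin on a cart in front of the work surface, level with it; the furniture and walls round the work are solid. World frame = base frame: x ahead of the robot, y to its left, z up, the work surface at z = 0. Lengths are in mm, angles in rad, forces in N, time in s.
With the tool pointing down it reaches from about 350 to 875 mm from the base axis. Payload 4.2 kg.
Tool frame: the origin (TCP) lies midway between the tips of the shut fingers; the grasp point (between the pads) lies 19 mm behind it (tcp_to_grasp is the distance from the TCP to the grasp point, in mm); z points along the fingers, y is the line along which they close (so a half turn about z gives the same grasp; the last joint's range is limited). The gripper opens to 85 mm and grips with 20 to 120 N. Pads are 22 mm wide; open, the fingers measure 114 mm over their backs; the gripper's body (76 mm by 85 mm) begins 54 mm behind the grasp point. The pads swing forward as they close: fully open they stand 13 mm farther back than shut.
Start: joints at [1.514, 0.385, 0.008, 0, -1.194, -0.259], TCP at [194.078, 594.082, 231.312] pointing down, gripper open.
Joint ranges: [-3.14, 3.14], [-1.21, 2.06], [-1.07, 1.41], [-3.16, 2.05], [-2.99, -0.16], [-3.1, 3.1]. Speed limits (rad/s): [2.79, 2.79, 3.14, 3.14, 3.14, 3.14].

INTERFACE

Orientations are given as a unit quaternion [x, y, z, w].
In Python, from bench import read_state, get_image, job_done, tcp_to_grasp gives the robot as it stands.
- The arm moves only by the tool jog_arm, never from a script. Its argument "plan" is a list of rows, each a list of 3 entries, a list of its own where there are three numbers: the finger opening in mm, from 0 to 85.4, then the shift along the tool's x, y, z as a fraction of full scale, then the turn, a rotation vector about the tool's x, y, z as a fraction of full scale. A call has 1 to 10 rows; each row is the pose to reach, as a shift and turn from the pose commanded when the call began, along the tool's axes at that moment; what a row does not reach only later rows make up. Full scale, the value 1, is 0.1 m for a shift and 60 degrees for a turn. A row lasts 1/8 s, in which the tool goes at most 62.5 mm and 10.7 degrees, less where a joint would pass 70% of its speed; a pose out of reach is approached as far as the arm can. A call with a number of a shift or a turn outside -1 to 1 is refused whole. A call with a gripper value outside its range is refused whole. The fingers move at their own pace and stop on an object; the grip force is fixed at half the most. Time passes only in rows, so rows that repeat a pose let the fingers close. It gives the time, the measured TCP pose, the force, the opening and the grip force at its end, in the units of the state.
- read_state(): the state, without advancing time (a new reading comes with each control period).
- get_image(name): name is "scene" or "top" or "wrist"; returns a dict with "img" (400x640x3 uint8, red, green, blue), "range_z" (400x640 float32, mm along the optical axis (not along the pixel's ray), 0 where there is no reading), "intrinsics" (3x3 intrinsics, pixels), "extrinsics" (4x4, takes a point from camera to world coordinates); the wrist camera has in their place "tool_from_camera" (4x4, takes a point from camera to tool coordinates, whose origin is the TCP and whose axes are the flange's). Camera axes: x right, y down, z forward; pixel columns grow to the right and rows downward; lengths in mm; the calibration is good to about 2 mm. A picture is of the moment at which its call begins: read the wrist's pose just before it.
- job_done(): hands the job in; it is judged then, once.
The state is a dict: "clock": time; "joints": joint angles; "joint_vel": joint speeds; "joint_efforts": joint torques, N m; "position": TCP position; "ee_rot": TCP orientation; "contact_force": force on the tool from outside, world axes, zero at the start; "wrist_torque": the same for the moment, N m; "gripper_width": finger opening in mm; "grasp_force": force on a finger pad.
Only numpy, scipy, OpenCV 4.12 (cv2) and the standard library are available. Lean on these libraries where they do the work, as an engineer would, in place of code of your own. Each camera call takes 0.05 s, during which the arm holds its last target. There are 200 camera calls.

## Working session

There is one attempt and no reset: what is moved stays moved. The work goes in short steps, Python scripts to look and compute and a tool call to move; the robot and the scene stay as the last step left them, time stands still between calls to the robot, and variables do not carry over. Pictures are saved under pics/ and viewed, at most 10 in all, crops included, and the job is handed in when it is done.

Besides the shell and the picture viewer there is one more tool, called after ">>>" by a JSON object that holds its "api" and its "payload", one argument or row to a line. jog_arm: Moves the arm, as the interface text tells. Its arguments: {"type":"object","properties":{"plan":{"type":"array"}},"required":["plan"]}

```bash
mkdir -p pics; ls
python3 - <<'E'
from bench import *
import cv2,numpy as np
s=read_state();print(s['clock'],s['position'],s['ee_rot'],tcp_to_grasp)
for n in("scene","top"):
    d=get_image(n);cv2.imwrite(f"pics/{n}0.png",d["img"][...,::-1]);np.savez(f"pics/{n}0.npz",**d)
    print(n,np.round(d["intrinsics"],1).tolist(),np.round(d["extrinsics"],3).tolist(),(d["range_z"]>0).mean())
E
```

```text
pics
0.0 [193.92810801 593.54168124 230.22462105] [ 9.87538588e-01 -1.57373306e-01 -1.29547558e-04  1.07855746e-03] 18.700000000000003
scene [[434.3, 0.0, 315.0], [0.0, 434.3, 201.2], [0.0, 0.0, 1.0]] [[-0.522, -0.471, 0.711, -672.456], [-0.852, 0.307, -0.423, 610.889], [-0.019, -0.827, -0.562, 1015.675], [0.0, 0.0, 0.0, 1.0]] 0.9959609375
top [[362.0, 0.0, 325.6], [0.0, 362.0, 199.4], [0.0, 0.0, 1.0]] [[-0.008, -0.983, 0.182, 210.185], [-1.0, 0.013, 0.026, -63.727], [-0.028, -0.181, -0.983, 1287.946], [0.0, 0.0, 0.0, 1.0]] 0.99605078125
```

View pics/scene0.png

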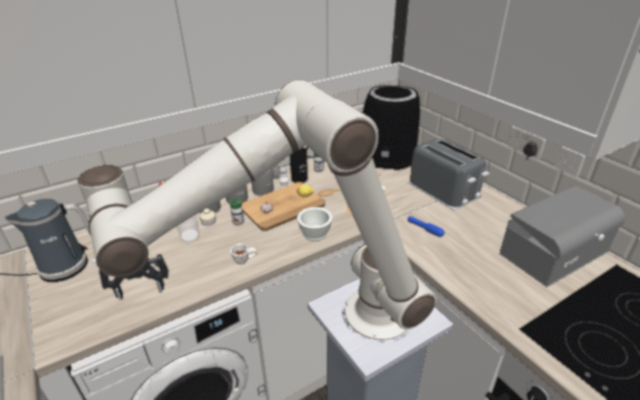

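View pics/top0.png

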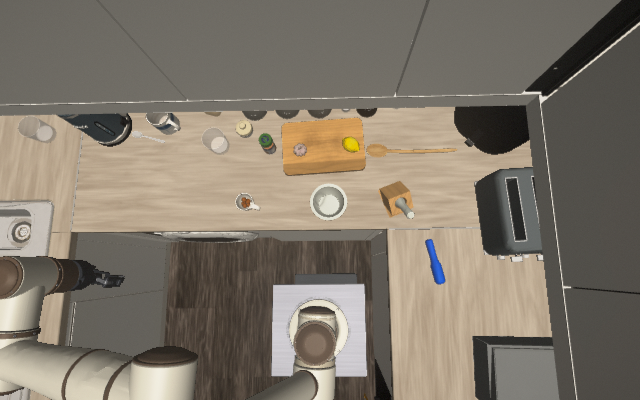

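Top: candidates for the mug are the white cup with brown nuts (245,202), a metal mug (163,120) and a glass (215,140). I choose (245,202), handle to the lower right. Candidates for the pestle are the grey one in the block (405,208) and the blue one (435,262). I choose the one in the block. Mortar at (329,202).

```bash
cat > h.py <<'E'
import numpy as np,cv2
from bench import *
from scipy.spatial.transform import Rotation as R
def cloud(d,E=None):
    E=d["extrinsics"] if E is None else E
    K=d["intrinsics"];z=d["range_z"].astype(float);v,u=np.mgrid[:z.shape[0],:z.shape[1]]
    p=np.stack([(u-K[0,2])/K[0,0]*z,(v-K[1,2])/K[1,1]*z,z],-1)
    return p@E[:3,:3].T+E[:3,3]
def pix(d,P,E=None):
    E=d["extrinsics"] if E is None else E
    q=np.linalg.inv(E)@np.append(P,1);q=d["intrinsics"]@q[:3];return q[:2]/q[2]
def wrist(name=None):
    s=read_state();T=np.eye(4);T[:3,:3]=R.from_quat(s["ee_rot"]).as_matrix();T[:3,3]=s["position"]
    d=get_image("wrist");E=T@d["tool_from_camera"]
    if name:cv2.imwrite(f"pics/{name}.png",d["img"][...,::-1])
    return d,E,s
def delta(P,Rt=None):
    "shift/turn fractions to reach TCP P with orientation matrix Rt"
    s=read_state();R0=R.from_quat(s["ee_rot"])
    sh=R0.inv().apply(np.asarray(P)-s["position"])/100
    tn=np.zeros(3) if Rt is None else (R0.inv()*R.from_matrix(Rt)).as_rotvec()/np.radians(60)
    return np.round(sh,3),np.round(tn,3)
E
python3 - <<'E'
from h import *
for n in("top","scene"):
    d=dict(np.load(f"pics/{n}0.npz"));C=cloud(d);hsv=cv2.cvtColor(d["img"],cv2.COLOR_RGB2HSV)
    box={"top":{"mug":(228,190,268,216),"mortar":(300,178,356,226),"block":(375,175,420,225)},"scene":{"mug":(222,238,262,268),"mortar":(292,200,340,244)}}[n]
    for k,(a,b,c,e) in box.items():
        P=C[b:e,a:c].reshape(-1,3);I=d["img"][b:e,a:c].reshape(-1,3)
        m=(P[:,2]>12)&(P[:,2]<200)
        print(n,k,m.sum(),P[m].min(0).round(),P[m].max(0).round(),P[m].mean(0).round(), "table z",np.median(P[(P[:,2]<12),2]).round(1))
        zt=np.percentile(P[m,2],97);r=m&(P[:,2]>zt-8)
        print("  rim",zt.round(),P[r].min(0).round(),P[r].max(0).round())
d=dict(np.load("pics/top0.npz"))["img"][...,::-1]
a=cv2.resize(d[182:222,222:272],None,fx=8,fy=8,interpolation=2);b=cv2.resize(d[172:222,375:425],None,fx=6.4,fy=6.4,interpolation=2)
cv2.imwrite("pics/crop0.png",np.hstack([a,b]))
E
```

```text
top mug 292 [405. 203.  12.] [465. 286.  61.] [435. 253.  40.] table z 0.1
  rim 56.0 [405. 205.  48.] [465. 286.  61.]
top mortar 1058 [ 366. -101.   12.] [489.  22.  84.] [432. -39.  46.] table z 0.3
  rim 82.0 [ 366. -101.   74.] [488.  22.  84.]
top block 879 [ 358. -325.   12.] [ 502. -217.  153.] [ 430. -271.   85.] table z 0.7
  rim 149.0 [ 358. -312.  141.] [ 387. -288.  153.]
scene mug 351 [399. 202.  15.] [468. 288.  60.] [428. 250.  41.] table z 0.1
  rim 56.0 [400. 209.  48.] [468. 288.  60.]
scene mortar 1233 [ 359. -171.   12.] [649.  25.  83.] [469. -53.  45.] table z 0.1
  rim 80.0 [ 359. -101.   72.] [486.  25.  83.]
```

View pics/crop0.png

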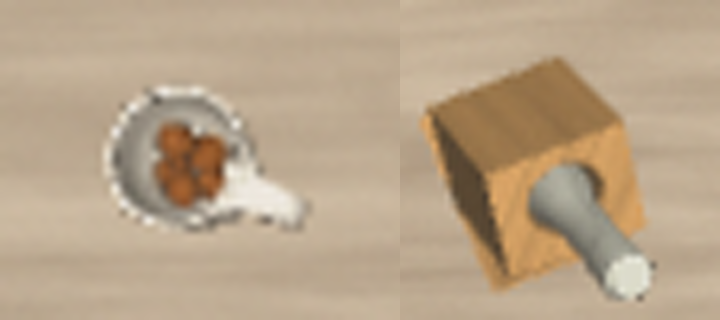

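The crop shows the white mug with brown nuts, handle pointing lower right (toward -x,-y), and the grey pestle in the wooden block leaning toward the lower right. Both choices are confirmed. Next: refine the poses and check the wrist angles of my plan.

```bash
cat >> h.py <<'E'
def frame(az,el,flip=1,tip=0):
    "tool z: azimuth az, el deg below horizontal, closing horizontal; tip=roll about horizontal az axis"
    a=np.radians(az);e=np.radians(el);h=np.array([np.cos(a),np.sin(a),0])
    z=h*np.cos(e)-np.array([0,0,np.sin(e)]);y=flip*np.cross([0,0,1],h);x=np.cross(y,z)
    return R.from_rotvec(h*np.radians(tip)).as_matrix()@np.c_[x,y,z]
def wristq(q1,p,Rt,s4=1):
    "q4,q5,q6 of a roll-bend-roll wrist, forearm pitch p below horizontal (start: p=.377)"
    # q4=q6=0: tool z = forearm dir bent down by -q5, tool y opposite to in-plane 'up/out'
    A=R.from_euler('ZY',[q1,p]).as_matrix()           # x=forearm
    M=A.T@Rt; z=M[:,2]
    out=[]
    for sg in(1,-1):
        q5=sg*np.arccos(z[0]); q4=np.arctan2(z[1]*sg*-1*-1,-z[2]*sg) # z=(c,sin q4 s,-cos q4 s)
        W=R.from_euler('XYZ',[0,0,0]).as_matrix()
        B=R.from_euler('X',q4).as_matrix()@R.from_euler('Y',q5).as_matrix()
        q4b=q4
        N=B.T@M
        out.append((q4,q5,N))
    return out
E
python3 - <<'E'
from h import *
# wrist model: R=Rz(q1)Ry(p)Rx(a)Ry(b)Rx(g)*C ; C fitted from the start state
s=read_state();q=s["joints"]
def solve(q1,p,Rt,C):
    M=R.from_matrix(R.from_euler('ZY',[q1,p]).inv().as_matrix()@Rt@C.T)
    e=M.as_euler('XYX');alt=[e[0]+np.pi,-e[1],e[2]+np.pi];w=lambda v:(np.asarray(v)+np.pi)%(2*np.pi)-np.pi
    return np.round(np.degrees([w(e),w(alt)]))
p0=q[1]-q[2]
B=R.from_euler('ZYXYX',[q[0],p0,0,-q[4],q[5]]).as_matrix();C0=B.T@R.from_quat(s["ee_rot"]).as_matrix()
B=R.from_euler('ZYXYX',[q[0],p0,0,-q[4],-q[5]]).as_matrix();C1=B.T@R.from_quat(s["ee_rot"]).as_matrix()
print(np.round(C0,2).tolist(),np.round(C1,2).tolist())
for flip in(1,-1):
  for nm,q1,az,el,tip in(("mug",41,245,35,0),("mortar",17,245,35,0),("tip+50",17,245,35,50),("tip+105",17,245,35,105),("tip-50",17,245,35,-50),("tip-105",17,245,35,-105)):
    print(flip,nm,solve(np.radians(q1),.5,frame(az,el,flip,tip),C1).tolist())
d=dict(np.load("pics/top0.npz"));C=cloud(d);P=C[175:225,375:420].reshape(-1,3);I=cv2.cvtColor(d["img"],cv2.COLOR_RGB2HSV)[175:225,375:420].reshape(-1,3)
m=(P[:,2]>60)&(P[:,2]<200)&(I[:,1]<60)
Q=P[m];c=Q.mean(0);u=np.linalg.svd(Q-c)[2][0];u*=np.sign(u[2]);print("pestle",m.sum(),c.round(),u.round(3),((Q-c)@u).min().round(),((Q-c)@u).max().round(),np.degrees(np.arctan2(u[1],u[0])),np.degrees(np.arccos(u[2])))
m=(P[:,2]>60)&(P[:,2]<200)&(I[:,1]>90)
Q=P[m];n=np.linalg.svd(Q-Q.mean(0))[2][2];print("block pts",Q.min(0).round(),Q.max(0).round())
for n in("top","scene"):
    d=dict(np.load(f"pics/{n}0.npz"));C=cloud(d);a,b,c,e={"top":(228,190,268,216),"scene":(222,238,262,268)}[n]
    P=C[b:e,a:c].reshape(-1,3);r=P[(P[:,2]>47)&(P[:,2]<62)]
    (cx,cy),rad=cv2.minEnclosingCircle(r[:,:2][np.hypot(*(r[:,:2]-[435,255]).T)<36].astype(np.float32));print(n,"mug circle",cx,cy,rad)
    m=P[(P[:,2]>12)&(P[:,2]<62)];f=m[np.hypot(m[:,0]-435,m[:,1]-255)>38];print("handle",f.mean(0).round(),len(f),np.degrees(np.arctan2(f[:,1].mean()-cy,f[:,0].mean()-cx)))
    a,b,c,e={"top":(300,178,356,226),"scene":(292,200,336,244)}[n]
    P=C[b:e,a:c].reshape(-1,3);r=P[(P[:,2]>70)&(P[:,2]<90)&(P[:,0]<500)]
    print("mortar",cv2.minEnclosingCircle(r[:,:2].astype(np.float32)))
E
```

```text
Traceback (most recent call last):
  File "scipy/spatial/transform/_rotation.pyx", line 1413, in scipy.spatial.transform._rotation.Rotation.from_euler
ValueError: Expected axis specification to be a non-empty string of upto 3 characters, got ZYXYX
```

```bash
python3 - <<'E'
s=open('h.py').read();i=s.index("def wristq");s=s[:i]+'''def W(q1,p,a,b,g): return (R.from_euler('ZYX',[q1,p,a])*R.from_euler('YX',[b,g])).as_matrix()
def solve(q1,p,Rt,C):
    "wrist model R=Rz(q1)Ry(p)Rx(a)Ry(b)Rx(g)C; both branches, degrees"
    e=R.from_matrix(R.from_euler('ZY',[q1,p]).inv().as_matrix()@Rt@C.T).as_euler('XYX')
    alt=[e[0]+np.pi,-e[1],e[2]+np.pi];w=lambda v:(np.asarray(v)+np.pi)%(2*np.pi)-np.pi
    return np.round(np.degrees([w(e),w(alt)]))
'''
open('h.py','w').write(s)
E
cat > a.py <<'E'
from h import *
s=read_state();q=s["joints"];p0=q[1]-q[2]
for sg in(1,-1):
  C=W(q[0],p0,0,-q[4],sg*q[5]).T@R.from_quat(s["ee_rot"]).as_matrix();print(sg,np.round(C,2).tolist())
  for flip in(1,-1):
   for nm,q1,az,el,tip in(("mug",41,245,35,0),("mortar",17,245,35,0),("tip+50",17,245,35,50),("tip+105",17,245,35,105),("tip-50",17,245,35,-50),("tip-105",17,245,35,-105)):
    print(flip,nm,solve(np.radians(q1),.5,frame(az,el,flip,tip),C).tolist())
d=dict(np.load("pics/top0.npz"));C=cloud(d);P=C[175:225,375:420].reshape(-1,3);I=cv2.cvtColor(d["img"],cv2.COLOR_RGB2HSV)[175:225,375:420].reshape(-1,3)
m=(P[:,2]>60)&(P[:,2]<200)&(I[:,1]<60)
Q=P[m];c=Q.mean(0);u=np.linalg.svd(Q-c)[2][0];u*=np.sign(u[2]);print("pestle",m.sum(),c.round(),u.round(3),((Q-c)@u).min().round(),((Q-c)@u).max().round(),np.degrees(np.arctan2(u[1],u[0])),np.degrees(np.arccos(u[2])))
m=(P[:,2]>60)&(P[:,2]<200)&(I[:,1]>90)
Q=P[m];print("block pts",Q.min(0).round(),Q.max(0).round())
for n in("top","scene"):
    d=dict(np.load(f"pics/{n}0.npz"));C=cloud(d);a,b,c,e={"top":(228,190,268,216),"scene":(222,238,262,268)}[n]
    P=C[b:e,a:c].reshape(-1,3);r=P[(P[:,2]>47)&(P[:,2]<62)]
    (cx,cy),rad=cv2.minEnclosingCircle(r[:,:2][np.hypot(*(r[:,:2]-[435,255]).T)<36].astype(np.float32));print(n,"mug circle",cx,cy,rad)
    m=P[(P[:,2]>12)&(P[:,2]<62)];f=m[np.hypot(m[:,0]-435,m[:,1]-255)>38];print("handle",f.mean(0).round(),len(f),np.degrees(np.arctan2(f[:,1].mean()-cy,f[:,0].mean()-cx)))
    a,b,c,e={"top":(300,178,356,226),"scene":(292,200,336,244)}[n]
    P=C[b:e,a:c].reshape(-1,3);r=P[(P[:,2]>70)&(P[:,2]<90)&(P[:,0]<500)]
    print("mortar",cv2.minEnclosingCircle(r[:,:2].astype(np.float32)))
E
python3 a.py
```

```text
1 [[0.0, -0.0, 1.0], [-0.87, 0.49, 0.0], [-0.49, -0.87, 0.0]]
1 mug [[-21.0, 112.0, -142.0], [159.0, -112.0, 38.0]]
1 mortar [[-38.0, 102.0, -161.0], [142.0, -102.0, 19.0]]
1 tip+50 [[-65.0, 91.0, -123.0], [115.0, -91.0, 57.0]]
1 tip+105 [[-94.0, 101.0, -80.0], [86.0, -101.0, 100.0]]
1 tip-50 [[-23.0, 126.0, 163.0], [157.0, -126.0, -17.0]]
1 tip-105 [[-36.0, 156.0, 107.0], [144.0, -156.0, -73.0]]
-1 mug [[-21.0, 112.0, 38.0], [159.0, -112.0, -142.0]]
-1 mortar [[-38.0, 102.0, 19.0], [142.0, -102.0, -161.0]]
-1 tip+50 [[-65.0, 91.0, 57.0], [115.0, -91.0, -123.0]]
-1 tip+105 [[-94.0, 101.0, 100.0], [86.0, -101.0, -80.0]]
-1 tip-50 [[-23.0, 126.0, -17.0], [157.0, -126.0, 163.0]]
-1 tip-105 [[-36.0, 156.0, -73.0], [144.0, -156.0, 107.0]]
-1 [[0.0, -0.0, 1.0], [-1.0, 0.0, 0.0], [-0.0, -1.0, -0.0]]
1 mug [[-21.0, 112.0, -113.0], [159.0, -112.0, 67.0]]
1 mortar [[-38.0, 102.0, -132.0], [142.0, -102.0, 48.0]]
1 tip+50 [[-65.0, 91.0, -93.0], [115.0, -91.0, 87.0]]
1 tip+105 [[-94.0, 101.0, -50.0], [86.0, -101.0, 130.0]]
1 tip-50 [[-23.0, 126.0, -167.0], [157.0, -126.0, 13.0]]
1 tip-105 [[-36.0
[... 207 characters left out ...]
]
-1 tip+105 [[-94.0, 101.0, 130.0], [86.0, -101.0, -50.0]]
-1 tip-50 [[-23.0, 126.0, 13.0], [157.0, -126.0, -167.0]]
-1 tip-105 [[-36.0, 156.0, -44.0], [144.0, -156.0, 136.0]]
pestle 186 [ 395. -288.  121.] [-0.644 -0.248  0.724] -69.0 45.0 -158.91270193765519 43.64158021586929
block pts [ 380. -325.   60.] [ 491. -225.  110.]
top mug circle 435.768798828125 252.9842987060547 33.92837905883789
handle [415. 212.  47.] 26 -117.1024343241575
mortar ((426.8431701660156, -39.502098083496094), 63.80669403076172)
scene mug circle 434.02093505859375 254.52178955078125 34.523277282714844
handle [412. 214.  40.] 38 -118.24443771709963
mortar ((423.9604797363281, -39.15607452392578), 65.7818832397461)
```

Model fits (wrist ±). Plan: grasp the mug obliquely from its +y side, handle pointing away from the gripper, and tip it by rolling about the approach direction.

```bash
cat >> h.py <<'E'
def half(P,Rt,k=.5):
    s=read_state();R0=R.from_quat(s["ee_rot"]);rv=(R0.inv()*R.from_matrix(Rt)).as_rotvec()
    return delta(np.array(s["position"])*(1-k)+k*np.asarray(P),(R0*R.from_rotvec(k*rv)).as_matrix()),np.degrees(rv).round()
E
python3 -c "
from h import *
Rt=frame(242,35,-1);print(half([500,370,170],Rt,1/3),half([500,370,170],Rt,.5),delta([500,370,170],Rt))"
```

```text
((array([1.201, 0.391, 0.202]), array([-0.264,  0.221,  0.507])), array([-47.,  40.,  91.])) ((array([1.802, 0.587, 0.303]), array([-0.395,  0.332,  0.761])), array([-47.,  40.,  91.])) (array([3.604, 1.173, 0.606]), array([-0.791,  0.664,  1.522]))
```

>>> {"api": "jog_arm", "payload": {
  "plan": [
    [85,[0.5,0.2,0.1],[-0.13,0.11,0.25]],
    [85,[1,0.4,0.2],[-0.26,0.22,0.5]],
    [85,[1,0.4,0.2],[-0.4,0.33,0.76]],
    [85,[1,0.4,0.2],[-0.4,0.33,0.76]]
  ]
}}

```text
clock: 0.6
position: [277.1, 524.3, 211.1]
ee_rot: [0.87, -0.448, 0.106, 0.179]
contact_force: [0.2, -0.8, 0.4]
gripper_width: 84.4
grasp_force: 0.0
```

```bash
cat > b.py <<'E'
from h import *
import sys
C=np.array([[0,0,1],[-1,0,0],[0,-1,0]])
s=read_state();q=s["joints"];print(s["clock"],np.round(q,2),s["position"].round(1) if hasattr(s["position"],"round") else s["position"])
print(solve(q[0],q[1]-q[2],R.from_quat(s["ee_rot"]).as_matrix(),C)[0],"model vs", np.degrees(q[3:]).round())
E
cat b.py > c.py; echo 'Rt=frame(242,35,-1);print(half([500,370,170],Rt,.5),delta([500,370,170],Rt))'>>c.py; python3 c.py
```

```text
0.6 [ 1.4   0.54  0.11  0.09 -1.55 -0.8 ] [277.1 524.3 211.1]
[-5. 89. 46.] model vs [  5. -89. -46.]
((array([ 1.143, -0.542,  0.528]), array([-0.239,  0.201,  0.463])), array([-29.,  24.,  56.])) (array([ 2.286, -1.084,  1.057]), array([-0.478,  0.403,  0.925]))
```

>>> {"api": "jog_arm", "payload": {
  "plan": [
    [85,[0.5,-0.25,0.25],[-0.12,0.1,0.24]],
    [85,[1,-0.5,0.5],[-0.24,0.2,0.46]],
    [85,[1,-0.5,0.5],[-0.36,0.3,0.7]],
    [85,[1,-0.5,0.5],[-0.478,0.403,0.925]],
    [85,[1,-0.5,0.5],[-0.478,0.403,0.925]]
  ]
}}

```text
clock: 1.23
position: [376.6, 458.0, 188.0]
ee_rot: [-0.557, 0.716, -0.217, -0.362]
contact_force: [-0.5, 0.3, -0.6]
gripper_width: 84.9
grasp_force: 0.0
```

```bash
cat b.py > c.py; echo 'Rt=frame(242,35,-1);G=np.array([435,254,36]);print(delta(G-85*Rt[:,2]+[0,0,25],Rt),Rt[:,2])
d,E,s=wrist("w1");print(pix(d,[435,254,55],E),pix(d,[435,254,0],E))'>>c.py; python3 c.py
```

```text
1.225 [ 1.17  0.81  0.39  0.03 -2.02 -1.42] [376.6 458.  188. ]
[ -2. 116.  81.] model vs [   2. -116.  -81.]
(array([ 0.21 , -1.349,  1.269]), array([-0.095,  0.08 ,  0.185])) [-0.38456859 -0.72326833 -0.57357644]
[213.55856952 145.43955977] [222.08367063 172.62075212]
```

>>> {"api": "jog_arm", "payload": {
  "plan": [
    [85,[0.1,-0.4,0.3],[-0.05,0.04,0.09]],
    [85,[0.15,-0.8,0.6],[-0.095,0.08,0.185]],
    [85,[0.2,-1,0.8],[-0.095,0.08,0.185]],
    [85,[0.2,-1,0.8],[-0.095,0.08,0.185]]
  ]
}}

```text
clock: 1.78
position: [448.6, 357.8, 141.5]
ee_rot: [-0.459, 0.759, -0.237, -0.396]
contact_force: [0.1, 0.1, 0.6]
gripper_width: 84.8
grasp_force: 0.0
```

```bash
cat b.py > c.py; echo 'Rt=frame(242,35,-1);G=np.array([435,254,36]);print(delta(G-85*Rt[:,2]+[0,0,25],Rt))
d,E,s=wrist("w2");print(pix(d,[435,254,55],E),pix(d,[435,254,0],E))
P=cloud(d,E);m=(P[...,2]>12)&(P[...,2]<75)&(np.hypot(P[...,0]-435,P[...,1]-254)<75)
Q=P[m];print(len(Q),Q.min(0),Q.max(0));r=Q[(Q[:,2]>49)&(np.hypot(Q[:,0]-435,Q[:,1]-254)<38)];print(cv2.minEnclosingCircle(r[:,:2].astype(np.float32)))'>>c.py; python3 c.py
```

```text
1.775 [ 0.99  0.86  0.28  0.08 -1.95 -1.49] [448.6 357.8 141.5]
[ -4. 112.  85.] model vs [   4. -112.  -85.]
(array([-0.096, -0.367,  0.415]), array([-0.   ,  0.   ,  0.004]))
[282.06968494 198.44498538] [286.98659549 228.08428457]
3687 [404.81663921 207.17159253  12.01400133] [467.79238759 287.83968914  56.49811478]
((434.3472900390625, 252.3193817138672), 36.02080535888672)
```

View pics/w2.png

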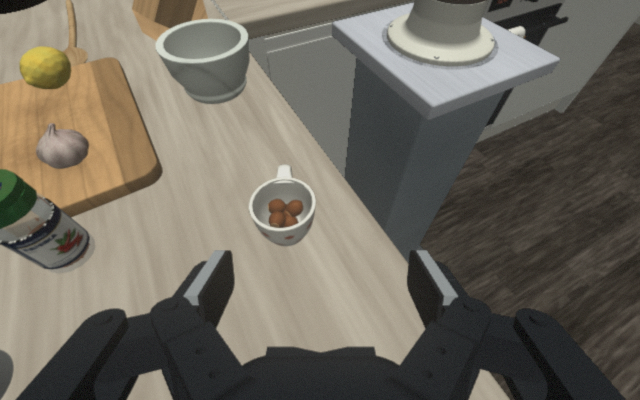

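Wrist view: the mug is at (283,210), handle on the far side (285,172), fingers symmetric about column 320, spice jar clear at left.

```bash
cat b.py > c.py; echo 'Rt=frame(242,35,-1);G=np.array([435.5,254.5,36]);print(delta(G-65*Rt[:,2],Rt),delta(G+25*Rt[:,2],Rt))'>>c.py; python3 c.py
```

```text
1.825 [ 1.    0.85  0.28  0.08 -1.95 -1.49] [448.3 359.3 142.4]
[ -4. 112.  85.] model vs [   4. -112.  -85.]
(array([-0.302, -0.379,  0.769]), array([-0.002,  0.003,  0.005])) (array([-0.3  , -0.377,  1.669]), array([-0.002,  0.003,  0.005]))
```

>>> {"api": "jog_arm", "payload": {
  "plan": [
    [85,[-0.15,-0.2,0.35],[0,0,0]],
    [85,[-0.3,-0.38,0.7],[0,0,0]],
    [85,[-0.3,-0.38,0.77],[0,0,0]],
    [85,[-0.3,-0.38,0.77],[0,0,0]]
  ]
}}

```text
clock: 2.33
position: [460.3, 303.5, 74.8]
ee_rot: [-0.46, 0.76, -0.237, -0.393]
contact_force: [-0.1, 0.7, 0.6]
gripper_width: 85.4
grasp_force: 0.0
```

```bash
cat b.py > c.py; echo 'Rt=frame(242,35,-1);G=np.array([435.5,254.5,36]);print(delta(G+25*Rt[:,2],Rt))
d,E,s=wrist("w3");P=cloud(d,E);m=(P[...,2]>12)&(P[...,2]<60)&(np.hypot(P[...,0]-435,P[...,1]-254)<65)
q=np.c_[P[m],np.ones(m.sum())]@np.linalg.inv(E@np.linalg.inv(d["tool_from_camera"])).T
h=(P[m][:,2]>40)&(np.hypot(P[m][:,0]-435,P[m][:,1]-254)<36);print("tool-y extent of bowl",q[h,1].min(),q[h,1].max(),len(h))
print(P[m].min(0),P[m].max(0))'>>c.py; python3 c.py
```

```text
2.325 [ 0.94  0.88  0.13  0.12 -1.77 -1.46] [460.3 303.5  74.8]
[ -7. 101.  84.] model vs [   7. -101.  -84.]
(array([ 0.002, -0.006,  0.922]), array([-0.004,  0.005,  0.005]))
tool-y extent of bowl -31.65909610004394 31.161940122780692 6699
[405.23148237 208.04998435  12.0053609 ] [467.88194361 287.83139775  56.43755985]
```

Centred between the fingers. Go in and close.

>>> {"api": "jog_arm", "payload": {
  "plan": [
    [85,[0,0,0.3],[0,0,0]],
    [85,[0,0,0.6],[0,0,0]],
    [85,[0,0,0.9],[0,0,0]],
    [85,[0,0,0.9],[0,0,0]],
    [50,[0,0,0.9],[0,0,0]],
    [45,[0,0,0.9],[0,0,0]],
    [40,[0,0,0.9],[0,0,0]],
    [40,[0,0,0.9],[0,0,0]],
    [40,[0,0,0.9],[0,0,0]]
  ]
}}

```text
clock: 3.5
position: [427.1, 238.6, 23.2]
ee_rot: [-0.46, 0.76, -0.237, -0.393]
contact_force: [-0.4, 3.7, 4.9]
gripper_width: 58.4
grasp_force: 62.5
```

```bash
python3 b.py; python3 -c "
from h import *
print(R.from_quat(read_state()['ee_rot']).inv().apply([0,0,1]))"
```

```text
3.5 [ 0.93  0.86 -0.1   0.13 -1.56 -1.48] [427.1 238.6  23.2]
[-8. 89. 85.] model vs [  8. -89. -85.]
[ 0.81551094  0.00087506 -0.57874099]
```

Gripped (58 mm). Lift gently.

>>> {"api": "jog_arm", "payload": {
  "plan": [
    [40,[0.04,0,-0.03],[0,0,0]],
    [40,[0.12,0,-0.085],[0,0,0]],
    [40,[0.24,0,-0.17],[0,0,0]],
    [40,[0.4,0,-0.28],[0,0,0]],
    [40,[0.58,0,-0.41],[0,0,0]],
    [40,[0.76,0,-0.54],[0,0,0]],
    [40,[0.9,0,-0.64],[0,0,0]],
    [40,[0.98,0,-0.7],[0,0,0]],
    [40,[0.98,0,-0.7],[0,0,0]]
  ]
}}

```text
clock: 4.62
position: [426.7, 237.8, 142.9]
ee_rot: [-0.46, 0.76, -0.237, -0.394]
contact_force: [0.2, -0.4, -2.8]
gripper_width: 58.6
grasp_force: 63.7
```

```bash
cat b.py > c.py; echo 'Rt=frame(242,35,-1);G=np.array([448,-51,158]);print(s["gripper_width"],s["grasp_force"],delta(G+25*Rt[:,2],Rt))'>>c.py; python3 c.py
```

```text
4.625 [ 0.92  0.71 -0.05  0.13 -1.76 -1.45] [426.7 237.8 142.9]
[ -8. 101.  83.] model vs [   8. -101.  -83.]
58.62072678069484 63.74282694363501 (array([ 1.547, -1.531,  2.166]), array([-0.003,  0.005,  0.004]))
```

>>> {"api": "jog_arm", "payload": {
  "plan": [
    [40,[0.02,-0.02,0.03],[0,0,0]],
    [40,[0.08,-0.08,0.11],[0,0,0]],
    [40,[0.18,-0.18,0.25],[0,0,0]],
    [40,[0.3,-0.3,0.42],[0,0,0]],
    [40,[0.42,-0.42,0.59],[0,0,0]],
    [40,[0.54,-0.53,0.76],[0,0,0]],
    [40,[0.63,-0.62,0.88],[0,0,0]],
    [40,[0.69,-0.68,0.96],[0,0,0]],
    [40,[0.71,-0.7,0.99],[0,0,0]]
  ]
}}

```text
clock: 5.75
position: [431.9, 96.6, 143.1]
ee_rot: [-0.459, 0.76, -0.237, -0.394]
contact_force: [0.1, 0.6, -2.2]
gripper_width: 58.4
grasp_force: 63.8
```

>>> {"api": "jog_arm", "payload": {
  "plan": [
    [40,[0.02,-0.02,0.03],[0,0,0]],
    [40,[0.08,-0.08,0.11],[0,0,0]],
    [40,[0.18,-0.18,0.25],[0,0,0]],
    [40,[0.3,-0.3,0.42],[0,0,0]],
    [40,[0.42,-0.42,0.59],[0,0,0]],
    [40,[0.53,-0.53,0.74],[0,0,0]],
    [40,[0.62,-0.62,0.86],[0,0,0]],
    [40,[0.67,-0.67,0.93],[0,0,0]],
    [40,[0.69,-0.69,0.96],[0,0,0]]
  ]
}}

```text
clock: 6.88
position: [438.0, -40.1, 144.0]
ee_rot: [-0.459, 0.76, -0.237, -0.394]
contact_force: [0.8, 0.2, -2.2]
gripper_width: 58.4
grasp_force: 63.8
```

```bash
cat b.py > c.py
cat >> c.py <<'E'
G=np.array([448,-51,158])
T=lambda th:(lambda F:delta(G+25*F[:,2],F))(frame(242,35,-1,th))
for th in(0,15,30,45,55,70,90,110):print(th,*T(th),solve(q[0],q[1]-q[2],frame(242,35,-1,th),C)[0])
E
python3 c.py
```

```text
6.875 [ 0.56  0.54 -0.5   0.42 -1.43 -1.31] [438.  -40.1 144. ]
[-24.  82.  75.] model vs [ 24. -82. -75.]
0 [ 0.144 -0.138  0.21 ] [-0.002  0.004  0.004] [-24.  82.  75.]
15 [ 0.148 -0.175  0.207] [0.142 0.004 0.208] [-33.  81.  89.]
30 [ 0.16  -0.21   0.199] [0.285 0.005 0.413] [-42.  82. 102.]
45 [ 0.179 -0.24   0.186] [0.429 0.005 0.617] [-50.  85. 116.]
55 [ 0.194 -0.256  0.175] [0.525 0.005 0.753] [-55.  88. 124.]
70 [ 0.222 -0.273  0.156] [0.669 0.006 0.958] [-61.  93. 136.]
90 [ 0.262 -0.281  0.128] [0.861 0.006 1.23 ] [-68. 102. 152.]
110 [ 0.302 -0.273  0.099] [1.053 0.006 1.503] [-72. 113. 167.]
```

>>> {"api": "jog_arm", "payload": {
  "plan": [
    [40,[0.08,-0.08,0.1],[0,0,0]],
    [40,[0.144,-0.145,0.21],[0.03,0,0.05]],
    [40,[0.148,-0.175,0.207],[0.1,0,0.15]],
    [40,[0.154,-0.19,0.203],[0.19,0.004,0.27]],
    [40,[0.16,-0.21,0.199],[0.285,0.005,0.413]],
    [40,[0.17,-0.225,0.19],[0.36,0.005,0.52]],
    [40,[0.179,-0.24,0.186],[0.43,0.005,0.617]],
    [40,[0.194,-0.256,0.175],[0.525,0.005,0.753]],
    [40,[0.208,-0.265,0.165],[0.6,0.006,0.86]],
    [40,[0.222,-0.273,0.156],[0.669,0.006,0.958]]
  ]
}}

```text
clock: 8.12
position: [450.6, -74.6, 153.1]
ee_rot: [-0.147, 0.759, -0.632, -0.06]
contact_force: [-0.6, -0.0, -2.0]
gripper_width: 58.6
grasp_force: 63.8
```

```bash
sed -i 's/for th in(.*):print/for th in(70,80,90,100,107,112):print/' c.py
cat >> c.py <<'E'
d=get_image("top");cv2.imwrite("pics/t1.png",cv2.resize(d["img"][160:250,260:400,::-1],None,fx=5,fy=5))
E
python3 c.py
```

```text
8.125 [ 0.65  0.6  -0.94  1.01 -1.39 -2.83] [450.6 -74.6 153.1]
[-58.  80. 162.] model vs [  58.  -80. -162.]
70 [ 0.005 -0.001  0.007] [-0.002  0.002 -0.003] [-58.  80. 162.]
80 [ 0.006 -0.025  0.006] [0.094 0.002 0.134] [-59.  85. 170.]
90 [ 0.012 -0.05   0.002] [0.19  0.002 0.27 ] [-60.  91. 178.]
100 [ 0.02  -0.072 -0.004] [0.285 0.002 0.407] [ -59.   97. -173.]
107 [ 0.028 -0.087 -0.009] [0.352 0.002 0.502] [ -59.  101. -168.]
112 [ 0.034 -0.097 -0.014] [0.4   0.002 0.57 ] [ -58.  103. -163.]
```

View pics/t1.png

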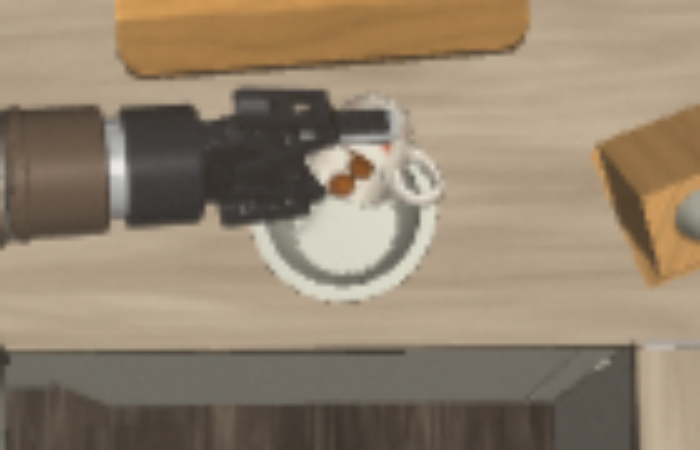

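The top view shows the mug over the mortar's upper half, nuts still inside near the lip at (350,175). But q6 is near its limit, so I fit the arm kinematics to find a yaw that leaves room for the rest of the tip.

```bash
cat > k.py <<'E'
from h import *
from scipy.optimize import least_squares
C=np.array([[0,0,1],[-1,0,0],[0,-1,0]])
D=[([1.514,.385,.008,0,-1.194,-.259],[194.078,594.082,231.312]),([1.4,.54,.11,.09,-1.55,-.8],[277.1,524.3,211.1]),([1.17,.81,.39,.03,-2.02,-1.42],[376.6,458,188]),([1.,.85,.28,.08,-1.95,-1.49],[448.3,359.3,142.4]),([.94,.88,.13,.12,-1.77,-1.46],[460.3,303.5,74.8]),([.93,.86,-.1,.13,-1.56,-1.48],[427.1,238.6,23.2]),([.92,.71,-.05,.13,-1.76,-1.45],[426.7,237.8,142.9]),([.56,.54,-.5,.42,-1.43,-1.31],[438,-40.1,144]),([.65,.6,-.94,1.01,-1.39,-2.83],[450.6,-74.6,153.1])]
def Rq(q):return W(q[0],q[1]-q[2],-q[3],-q[4],-q[5])@C
A=[];b=[]
for q,x in D:
    q1,q2,p=q[0],q[1],q[1]-q[2];t=Rq(q)[:,2];e=np.array([np.cos(q1),np.sin(q1),0]);k=np.array([0,0,1.])
    A.append(np.c_[e,np.sin(q2)*e+np.cos(q2)*k,np.cos(p)*e-np.sin(p)*k,np.sin(p)*e+np.cos(p)*k,k,t]);b.append(x)
A=np.vstack(A);b=np.hstack(b);X,*_=np.linalg.lstsq(A,b,rcond=None)
def fk(q):
    q1,q2,p=q[0],q[1],q[1]-q[2];t=Rq(q)[:,2];e=np.array([np.cos(q1),np.sin(q1),0]);k=np.array([0,0,1.])
    return np.c_[e,np.sin(q2)*e+np.cos(q2)*k,np.cos(p)*e-np.sin(p)*k,np.sin(p)*e+np.cos(p)*k,k,t]@X,Rq(q)
lo=np.array([-3.14,-1.21,-1.07,-3.16,-2.99,-3.1]);hi=np.array([3.14,2.06,1.41,2.05,-.16,3.1])
def ik(P,Rt,q0):
    def f(q):
        x,M=fk(q);return np.r_[(x-P)/100,(R.from_matrix(M.T@Rt)).as_rotvec()]
    r=least_squares(f,np.clip(q0,lo+.01,hi-.01),bounds=(lo-1,hi+1));return r.x,np.abs(r.fun).max()
if __name__=="__main__":
    print(X.round(1),np.abs(A@X-b).max().round(1))
    q0=read_state()["joints"]
    for az in(200,212,222,232,242,255,270,285):
        h=np.array([np.cos(np.radians(az)),np.sin(np.radians(az)),0]);dd=np.cross(h,[0,0,1]);G=np.array([426,-39,158])-25*dd
        out=[];q=q0
        for th in(70,90,107):
            F=frame(az,35,-1,th);q,e=ik(G+25*F[:,2],F,q);out+=[q.round(2).tolist(),round(e,3)]
        print(az,out[0:2],out[4:])
E
python3 k.py
```

```text
[-69.4 810.3 365.9 174.8 -39.7 505.9] 157.8
200 [[0.42, 0.77, -0.46, 0.51, -1.67, -2.69], np.float64(0.0)] [[0.42, 0.95, -0.57, 0.52, -1.79, -3.36], np.float64(0.0)]
212 [[0.52, 0.73, -0.58, 0.6, -1.58, -2.71], np.float64(0.0)] [[0.53, 0.92, -0.69, 0.61, -1.7, -3.41], np.float64(0.0)]
222 [[0.62, 0.7, -0.69, 0.68, -1.51, -2.74], np.float64(0.0)] [[0.62, 0.9, -0.81, 0.69, -1.63, -3.48], np.float64(0.0)]
232 [[0.71, 0.66, -0.81, 0.77, -1.44, -2.78], np.float64(0.0)] [[0.72, 0.88, -0.93, 0.77, -1.56, -3.56], np.float64(0.0)]
242 [[0.8, 0.63, -0.94, 0.86, -1.38, -2.85], np.float64(0.0)] [[0.81, 0.87, -1.07, 0.85, -1.49, -3.67], np.float64(0.0)]
255 [[0.93, 0.58, -1.12, 0.99, -1.3, -2.96], np.float64(0.0)] [[0.94, 0.88, -1.27, 0.96, -1.41, -3.86], np.float64(0.0)]
270 [[1.08, 0.54, -1.34, 1.15, -1.24, -3.14], np.float64(0.0)] [[1.07, 0.9, -1.5, 1.1, -1.31, -4.1], np.float64(0.03)]
285 [[1.24, 0.54, -1.6, 1.34, -1.19, -3.42], np.float64(0.0)] [[1.18, 0.8, -1.6, 1.22, -1.26, -4.1], np.float64(0.158)]
```

```bash
python3 - <<'E'
s=open('k.py').read()
s=s.replace("p=q[0],q[1],q[1]-q[2];t=Rq(q)[:,2]","p=q[0],q[1],q[1]-q[2];t=Rq(q)[:,2];w=W(q1,p,-q[3],-q[4],0)[:,2];v=W(q1,p,-q[3],0,0)[:,2]")
s=s.replace("k,t]","k,t,np.cos(q2)*e-np.sin(q2)*k,w]")
s=s.replace("print(X.round(1)","print((A@X-b).reshape(-1,3).round());print(X.round(1)")
open('k.py','w').write(s)
E
python3 k.py
```

```text
[[-157.   52.   20.]
 [-136.   15.  -19.]
 [-157.   20.   -4.]
 [-129.   58.    3.]
 [ -88.   96.   -1.]
 [ -66.  131.   -4.]
 [-114.   56.    9.]
 [ -56.   37.  -16.]
 [  45.  -76.   12.]]
[  46.3  825.7  263.7  177.5 -116.8  528.2 -167.2  134.9] 157.4
200 [[0.44, 0.79, -0.46, 0.49, -1.66, -2.7], np.float64(0.0)] [[0.45, 1.0, -0.59, 0.49, -1.73, -3.39], np.float64(0.0)]
212 [[0.54, 0.75, -0.58, 0.59, -1.57, -2.72], np.float64(0.0)] [[0.56, 0.97, -0.72, 0.59, -1.64, -3.45], np.float64(0.0)]
222 [[0.63, 0.71, -0.69, 0.67, -1.5, -2.75], np.float64(0.0)] [[0.64, 0.95, -0.84, 0.67, -1.57, -3.52], np.float64(0.0)]
232 [[0.71, 0.67, -0.81, 0.76, -1.44, -2.79], np.float64(0.0)] [[0.73, 0.93, -0.97, 0.76, -1.5, -3.62], np.float64(0.0)]
242 [[0.8, 0.63, -0.93, 0.86, -1.38, -2.84], np.float64(0.0)] [[0.81, 0.92, -1.11, 0.85, -1.43, -3.74], np.float64(0.0)]
255 [[0.91, 0.58, -1.08, 1.0, -1.32, -2.93], np.float64(0.0)] [[0.92, 0.95, -1.32, 1.0, -1.34, -3.97], np.float64(0.0)]
270 [[1.04, 0.52, -1.27, 1.17, -1.28, -3.06], np.float64(0.0)] [[1.03, 0.91, -1.48, 1.15, -1.29, -4.1], np.float64(0.071)]
285 [[1.17, 0.49, -1.49, 1.35, -1.26, -3.25], np.float64(0.0)] [[1.14, 0.78, -1.58, 1.29, -1.27, -4.1], np.float64(0.159)]
```

```bash
sed -i 's/np.sin(q2)\*k,w\]/np.sin(q2)*k,w,np.array([-np.sin(q1),np.cos(q1),0])]/' k.py; python3 k.py
```

```text
[[  5.  -9.   2.]
 [ -0.  -6.  -4.]
 [  0.  -6.  -2.]
 [ -5.  -2.  -4.]
 [ -8.  -5.  -1.]
 [ -3.   7.   9.]
 [ 12.  23.  -1.]
 [ 14.  22.  -4.]
 [ -3. -29.   5.]]
[  16.9  431.9  355.7   11.8  224.4  213.3  155.5  -63.1 -165.5] 28.5
200 [[0.45, 0.68, -0.54, 0.47, -1.69, -2.69], np.float64(0.0)] [[0.44, 0.81, -0.55, 0.52, -1.92, -3.28], np.float64(0.0)]
212 [[0.52, 0.66, -0.62, 0.61, -1.61, -2.68], np.float64(0.0)] [[0.51, 0.8, -0.63, 0.66, -1.86, -3.3], np.float64(0.0)]
222 [[0.58, 0.64, -0.7, 0.72, -1.54, -2.7], np.float64(0.0)] [[0.56, 0.79, -0.7, 0.77, -1.8, -3.33], np.float64(0.0)]
232 [[0.64, 0.63, -0.8, 0.84, -1.47, -2.74], np.float64(0.0)] [[0.61, 0.78, -0.79, 0.88, -1.74, -3.39], np.float64(0.0)]
242 [[0.7, 0.61, -0.9, 0.96, -1.41, -2.8], np.float64(0.0)] [[0.66, 0.79, -0.88, 1.0, -1.69, -3.47], np.float64(0.0)]
255 [[0.77, 0.61, -1.05, 1.14, -1.34, -2.93], np.float64(0.0)] [[0.73, 0.8, -1.01, 1.15, -1.64, -3.61], np.float64(0.0)]
270 [[0.83, 0.64, -1.23, 1.39, -1.31, -3.15], np.float64(0.0)] [[0.77, 0.84, -1.17, 1.33, -1.65, -3.82], np.float64(0.0)]
285 [[0.85, 0.71, -1.41, 1.67, -1.4, -3.41], np.float64(0.0)] [[0.78, 0.91, -1.32, 1.52, -1.75, -4.05], np.float64(0.0)]
```

```bash
sed -i 's/np.sin(q2)\*k,w,/np.sin(q2)*k,w,W(q1,p,-q[3],0,0)[:,1],/' k.py
python3 - <<'E'
s=open('k.py').read();i=s.index("    for az");s=s[:i]+'''    for sg in(1,-1):
      for az in(200,212,222,232,242,255,270,285):
        h=np.array([np.cos(np.radians(az)),np.sin(np.radians(az)),0]);dd=sg*np.cross(h,[0,0,1]);G=np.array([426,-39,158])-25*dd
        out=[];q=np.array(D[-2][0])
        for th in(0,30,60,85,107):
            F=frame(az,35,-1,sg*th);q,e=ik(G+25*F[:,2],F,q);out+=[q.round(2).tolist(),round(e,3)]
        print(sg,az,out[0:2],out[8:])
'''
open('k.py','w').write(s)
E
python3 k.py
```

```text
[[ 0.  1.  1.]
 [ 2. -2. -1.]
 [ 0.  0.  1.]
 [-1.  1.  0.]
 [ 1. -1. -0.]
 [-2.  2.  0.]
 [ 1. -1. -1.]
 [-1.  0. -0.]
 [ 0.  0.  0.]]
[  -1.7  566.5  419.9   -2.8  162.8  297.2    3.8    0.9 -160.9    0.8] 1.9
1 200 [[0.27, 0.63, -0.2, 0.06, -1.7, -1.52], np.float64(0.0)] [[0.49, 0.9, -0.47, 0.47, -1.92, -3.3], np.float64(0.0)]
1 212 [[0.34, 0.61, -0.28, 0.18, -1.63, -1.44], np.float64(0.0)] [[0.55, 0.88, -0.6, 0.61, -1.82, -3.33], np.float64(0.0)]
1 222 [[0.4, 0.59, -0.35, 0.27, -1.56, -1.38], np.float64(0.0)] [[0.6, 0.85, -0.71, 0.72, -1.74, -3.38], np.float64(0.0)]
1 232 [[0.46, 0.56, -0.44, 0.36, -1.48, -1.33], np.float64(0.0)] [[0.64, 0.83, -0.83, 0.85, -1.68, -3.45], np.float64(0.0)]
1 242 [[0.51, 0.53, -0.53, 0.47, -1.4, -1.3], np.float64(0.0)] [[0.66, 0.81, -0.94, 0.99, -1.64, -3.54], np.float64(0.0)]
1 255 [[0.57, 0.49, -0.67, 0.61, -1.29, -1.28], np.float64(0.0)] [[0.65, 0.79, -1.09, 1.21, -1.63, -3.68], np.float64(0.0)]
1 270 [[0.61, 0.42, -0.83, 0.82, -1.16, -1.29], np.float64(0.0)] [[0.57, 0.79, -1.25, 1.51, -1.73, -3.86], np.float64(0.0)]
1 285 [[0.6, 0.35, -1.0, 1.1,
[... 374 characters left out ...]
6, -1.43], np.float64(0.0)] [[0.26, 0.95, -0.07, -0.16, -2.28, 0.16], np.float64(0.0)]
-1 232 [[0.55, 0.53, -0.5, 0.29, -1.48, -1.39], np.float64(0.0)] [[0.33, 0.95, -0.16, -0.02, -2.21, 0.24], np.float64(0.0)]
-1 242 [[0.6, 0.49, -0.6, 0.4, -1.39, -1.35], np.float64(0.0)] [[0.4, 0.93, -0.25, 0.1, -2.13, 0.29], np.float64(0.0)]
-1 255 [[0.66, 0.44, -0.75, 0.54, -1.28, -1.33], np.float64(0.0)] [[0.49, 0.91, -0.38, 0.25, -2.01, 0.32], np.float64(0.0)]
-1 270 [[0.69, 0.37, -0.92, 0.76, -1.15, -1.34], np.float64(0.0)] [[0.58, 0.88, -0.54, 0.42, -1.87, 0.31], np.float64(0.0)]
-1 285 [[0.66, 0.29, -1.1, 1.07, -1.04, -1.38], np.float64(0.0)] [[0.66, 0.85, -0.72, 0.59, -1.74, 0.25], np.float64(0.0)]
```

FK now fits to 2 mm. Tipping the other way (tip −) while yawing to about 285° keeps all joints in range and the wrist off the board. Compute the waypoints.

```bash
cat > pl.py <<'E'
from k import *
def rows(wps,P0=None,R0=None,q=None,show=True):
    "wps: list of (P,Rt) ; prints shift/turn relative to start, IK joints"
    s=read_state();P0=np.array(s["position"]) if P0 is None else P0;R0=R.from_quat(s["ee_rot"]).as_matrix() if R0 is None else R0
    q=s["joints"] if q is None else q
    for P,F in wps:
        q,e=ik(P,F,q);bad=((q<lo+.03)|(q>hi-.03)).any() or e>.01
        print((R0.T@(P-P0)/100).round(2).tolist(),(R.from_matrix(R0.T@F).as_rotvec()/np.radians(60)).round(3).tolist(),q.round(2).tolist(),"BAD" if bad else "")
    return wps[-1][0],wps[-1][1],q
def mugpose(G,az,th):
    F=frame(az,35,-1,th);return np.asarray(G,float)+25*F[:,2],F
E
cat > c.py <<'E'
from pl import *
M=np.array([426,-39,162.])
def g(az,k=25):
    a=np.radians(az);return M-k*np.array([-np.sin(a),np.cos(a),0])
print(g(242),g(283))
G0=np.array([448,-51,158.]);G1=g(262)
x=rows([mugpose(G0+(G1-G0)*(1-t/70),242+12*(1-t/70),t) for t in(62,52,42,32,22,12,4,0)])
print();x=rows([mugpose(g(254+20*t/50.,25),254+20*t/50.,-t) for t in(0,3,9,17,25,34,42,50)],*x)
print();x=rows([mugpose(g(274+11*(t-50)/57.),274+11*(t-50)/57.,-t) for t in(57,65,73,81,89,97,104,107)],*x)
s=dict(np.load("pics/top0.npz"));P=cloud(s)
for u,v in((268,143),(300,150),(350,144),(215,140)):p=P[v-3:v+3,u-3:u+3].reshape(-1,3);print(p[p[:,2].argmax()].round())
E
python3 c.py|tail -40
```

```text
[403.92631018 -27.26321093 162.        ] [401.64074838 -44.62377636 162.        ]
[0.05, 0.02, -0.02] [-0.073, -0.02, -0.116] [0.65, 0.56, -0.94, 0.99, -1.34, -2.67] 
[0.11, 0.06, -0.05] [-0.156, -0.044, -0.262] [0.66, 0.51, -0.94, 0.94, -1.28, -2.46] 
[0.17, 0.1, -0.08] [-0.235, -0.066, -0.41] [0.67, 0.47, -0.91, 0.88, -1.25, -2.24] 
[0.24, 0.14, -0.12] [-0.311, -0.085, -0.56] [0.67, 0.44, -0.88, 0.8, -1.23, -2.02] 
[0.31, 0.17, -0.15] [-0.383, -0.101, -0.712] [0.67, 0.43, -0.84, 0.71, -1.23, -1.8] 
[0.39, 0.21, -0.19] [-0.451, -0.114, -0.866] [0.66, 0.42, -0.8, 0.63, -1.25, -1.58] 
[0.45, 0.23, -0.22] [-0.503, -0.12, -0.991] [0.65, 0.43, -0.76, 0.57, -1.28, -1.41] 
[0.48, 0.24, -0.23] [-0.529, -0.123, -1.053] [0.65, 0.43, -0.74, 0.54, -1.29, -1.33] 

[-0.02, 0.0, -0.03] [0.0, 0.0, 0.0] [0.66, 0.44, -0.73, 0.53, -1.3, -1.33] 
[-0.02, 0.01, -0.02] [-0.012, 0.001, -0.052] [0.65, 0.44, -0.72, 0.52, -1.3, -1.26] 
[-0.01, 0.01, -0.02] [-0.037, 0.005, -0.157] [0.64, 0.45, -0.71, 0.5, -1.32, -1.14] 
[0.0, 0.02, -0.0] [-0.07, 0.017, -0.296] [0.63, 0.47, -0.69, 0.49, -1.35, -0.99] 
[0.02, 0.
[... 360 characters left out ...]
 -0.103] [0.62, 0.61, -0.64, 0.48, -1.53, -0.34] 
[0.02, 0.03, 0.01] [-0.122, 0.041, -0.22] [0.62, 0.65, -0.63, 0.49, -1.58, -0.23] 
[0.04, 0.05, 0.01] [-0.191, 0.065, -0.334] [0.63, 0.69, -0.64, 0.49, -1.62, -0.13] 
[0.05, 0.06, 0.01] [-0.262, 0.092, -0.447] [0.63, 0.73, -0.64, 0.51, -1.66, -0.03] 
[0.07, 0.07, 0.01] [-0.336, 0.12, -0.557] [0.64, 0.76, -0.66, 0.53, -1.69, 0.06] 
[0.09, 0.08, 0.01] [-0.412, 0.149, -0.666] [0.65, 0.8, -0.68, 0.55, -1.72, 0.15] 
[0.11, 0.09, 0.0] [-0.482, 0.176, -0.758] [0.65, 0.83, -0.71, 0.57, -1.74, 0.22] 
[0.12, 0.09, -0.0] [-0.512, 0.187, -0.798] [0.66, 0.84, -0.72, 0.59, -1.75, 0.25] 
[633. 160. 112.]
[619.  61.  75.]
[ 629. -122.   80.]
[681. 386.  33.]
```

>>> {"api": "jog_arm", "payload": {
  "plan": [
    [40,[0.05,0.02,-0.02],[-0.073,-0.02,-0.116]],
    [40,[0.11,0.06,-0.05],[-0.156,-0.044,-0.262]],
    [40,[0.17,0.1,-0.08],[-0.235,-0.066,-0.41]],
    [40,[0.24,0.14,-0.12],[-0.311,-0.085,-0.56]],
    [40,[0.31,0.17,-0.15],[-0.383,-0.101,-0.712]],
    [40,[0.39,0.21,-0.19],[-0.451,-0.114,-0.866]],
    [40,[0.45,0.23,-0.22],[-0.503,-0.12,-0.99]],
    [40,[0.45,0.23,-0.22],[-0.503,-0.12,-0.99]]
  ]
}}

```text
clock: 9.18
position: [399.4, -55.9, 148.5]
ee_rot: [-0.516, 0.722, -0.298, -0.351]
contact_force: [0.5, 0.0, -1.8]
gripper_width: 58.5
grasp_force: 64.1
```

```bash
sed -i '/^G0=/d;/^x=rows/d;s/,\*x)$/)/;s/^print();x=rows(\[mugpose(g(274.*$//' c.py; python3 c.py|tail -14; python3 -c "
from h import *
s=read_state();print(s['joints'].round(2) if hasattr(s['joints'],'round') else s['joints'],s['gripper_width'])
d=get_image('top');cv2.imwrite('pics/t2.png',cv2.resize(d['img'][160:250,260:400,::-1],None,fx=5,fy=5,interpolation=2))"
```

```text
[403.92631018 -27.26321093 162.        ] [401.64074838 -44.62377636 162.        ]

[-0.02, 0.04, -0.02] [-0.026, 0.004, -0.061] [0.66, 0.44, -0.73, 0.53, -1.3, -1.33] 
[-0.02, 0.04, -0.02] [-0.038, 0.004, -0.114] [0.65, 0.44, -0.72, 0.52, -1.3, -1.26] 
[-0.01, 0.05, -0.01] [-0.063, 0.008, -0.219] [0.64, 0.45, -0.71, 0.5, -1.32, -1.14] 
[0.0, 0.06, 0.0] [-0.096, 0.019, -0.358] [0.63, 0.47, -0.69, 0.49, -1.35, -0.99] 
[0.02, 0.06, 0.01] [-0.129, 0.038, -0.496] [0.63, 0.49, -0.67, 0.47, -1.38, -0.84] 
[0.04, 0.06, 0.02] [-0.168, 0.068, -0.65] [0.62, 0.52, -0.66, 0.47, -1.42, -0.68] 
[0.06, 0.06, 0.03] [-0.203, 0.103, -0.785] [0.62, 0.55, -0.65, 0.47, -1.46, -0.55] 
[0.08, 0.05, 0.04] [-0.24, 0.145, -0.917] [0.63, 0.58, -0.65, 0.48, -1.49, -0.43] 
[633. 160. 112.]
[619.  61.  75.]
[ 629. -122.   80.]
[681. 386.  33.]
[ 0.65  0.42 -0.75  0.56 -1.28 -1.4 ] 58.45787650587138
```

View pics/t2.png

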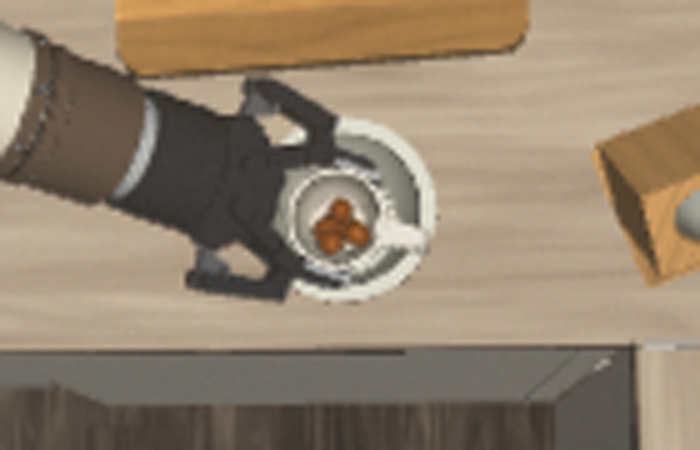

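The nuts are all back in the upright mug (340,225), none on the worktop. Tip the other way.

>>> {"api": "jog_arm", "payload": {
  "plan": [
    [40,[-0.02,0.04,-0.02],[-0.026,0.004,-0.061]],
    [40,[-0.02,0.04,-0.02],[-0.04,0.004,-0.12]],
    [40,[-0.01,0.05,-0.01],[-0.063,0.008,-0.219]],
    [40,[0,0.06,0],[-0.096,0.019,-0.358]],
    [40,[0.02,0.06,0.01],[-0.13,0.038,-0.496]],
    [40,[0.04,0.06,0.02],[-0.168,0.068,-0.65]],
    [40,[0.06,0.06,0.03],[-0.203,0.103,-0.785]],
    [40,[0.08,0.05,0.04],[-0.24,0.145,-0.917]]
  ]
}}

```text
clock: 10.22
position: [391.4, -62.5, 152.3]
ee_rot: [0.721, -0.403, 0.05, 0.561]
contact_force: [0.3, -0.4, -1.6]
gripper_width: 58.6
grasp_force: 64.3
```

```bash
sed -i '/^s=dict/,$d;/^print();x/d' c.py; echo 'rows([mugpose(g(274+11*(t-50)/57.),274+11*(t-50)/57.,-t) for t in(57,65,73,81,89,97,105,111)])'>>c.py; python3 c.py
```

```text
[403.92631018 -27.26321093 162.        ] [401.64074838 -44.62377636 162.        ]
[0.01, 0.02, -0.0] [-0.053, 0.016, -0.1] [0.62, 0.61, -0.64, 0.48, -1.53, -0.34] 
[0.02, 0.03, 0.0] [-0.119, 0.038, -0.216] [0.62, 0.65, -0.63, 0.49, -1.58, -0.23] 
[0.04, 0.05, 0.0] [-0.187, 0.063, -0.331] [0.63, 0.69, -0.64, 0.49, -1.62, -0.13] 
[0.05, 0.06, 0.0] [-0.258, 0.09, -0.443] [0.63, 0.73, -0.64, 0.51, -1.66, -0.03] 
[0.07, 0.07, 0.0] [-0.332, 0.118, -0.554] [0.64, 0.76, -0.66, 0.53, -1.69, 0.06] 
[0.09, 0.08, -0.0] [-0.408, 0.147, -0.662] [0.65, 0.8, -0.68, 0.55, -1.72, 0.15] 
[0.12, 0.09, -0.01] [-0.488, 0.177, -0.768] [0.65, 0.84, -0.71, 0.58, -1.74, 0.23] 
[0.13, 0.1, -0.01] [-0.549, 0.201, -0.846] [0.66, 0.86, -0.74, 0.6, -1.76, 0.29]
```

>>> {"api": "jog_arm", "payload": {
  "plan": [
    [40,[0.01,0.02,0],[-0.053,0.016,-0.1]],
    [40,[0.02,0.03,0],[-0.119,0.038,-0.216]],
    [40,[0.04,0.05,0],[-0.187,0.063,-0.331]],
    [40,[0.05,0.06,0],[-0.258,0.09,-0.443]],
    [40,[0.07,0.07,0],[-0.332,0.118,-0.554]],
    [40,[0.09,0.08,0],[-0.408,0.147,-0.662]],
    [40,[0.12,0.09,0],[-0.488,0.177,-0.768]],
    [40,[0.13,0.1,-0.01],[-0.55,0.2,-0.846]],
    [40,[0.13,0.1,-0.01],[-0.55,0.2,-0.846]],
    [40,[0.13,0.1,-0.01],[-0.55,0.2,-0.846]]
  ]
}}

```text
clock: 11.48
position: [393.9, -68.8, 167.2]
ee_rot: [0.631, -0.002, -0.232, 0.74]
contact_force: [-0.6, -0.6, 0.4]
gripper_width: 58.6
grasp_force: 64.3
```

```bash
python3 b.py; python3 -c "
from h import *
d=get_image('top');e=get_image('scene');a=cv2.resize(d['img'][160:250,260:400,::-1],None,fx=5,fy=5,interpolation=2);cv2.imwrite('pics/t3.png',a)"
```

```text
11.475 [ 0.66  0.86 -0.73  0.6  -1.76  0.29] [393.9 -68.8 167.2]
[-34. 101. -17.] model vs [  34. -101.   17.]
```

View pics/t3.png

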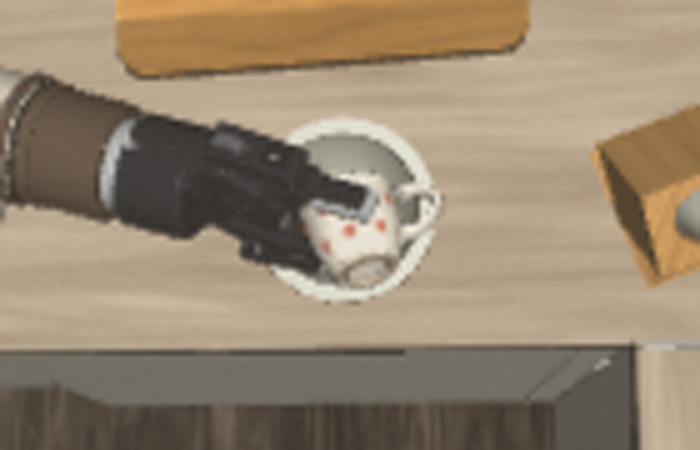

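Mug inverted over the mortar, no nuts on the worktop. Tip a bit more with a short wait and small shake, then return upright.

```bash
sed -i '/^rows/d' c.py
cat >> c.py <<'E'
x=rows([mugpose(g(285),285,-t) for t in(118,124,118,124)])
print();x=rows([mugpose(g(285-11*(124-t)/70.),285-11*(124-t)/70.,-t) for t in(116,106,96,86,76,66,56)],*x)
E
python3 c.py
```

```text
[403.92631018 -27.26321093 162.        ] [401.64074838 -44.62377636 162.        ]
[0.0, 0.02, -0.0] [-0.067, -0.009, -0.102] [0.66, 0.89, -0.74, 0.61, -1.79, 0.37] 
[0.0, 0.03, -0.0] [-0.124, -0.009, -0.184] [0.67, 0.92, -0.76, 0.62, -1.81, 0.44] 
[0.0, 0.02, -0.0] [-0.067, -0.009, -0.102] [0.66, 0.89, -0.74, 0.61, -1.79, 0.37] 
[0.0, 0.03, -0.0] [-0.124, -0.009, -0.184] [0.67, 0.92, -0.76, 0.62, -1.81, 0.44] 

[-0.01, -0.02, -0.01] [0.085, -0.018, 0.103] [0.66, 0.89, -0.72, 0.59, -1.79, 0.36] 
[-0.01, -0.05, -0.02] [0.188, -0.043, 0.234] [0.64, 0.85, -0.68, 0.55, -1.77, 0.25] 
[-0.01, -0.08, -0.03] [0.288, -0.07, 0.368] [0.63, 0.8, -0.65, 0.52, -1.73, 0.15] 
[-0.01, -0.1, -0.04] [0.384, -0.098, 0.503] [0.62, 0.76, -0.63, 0.5, -1.69, 0.03] 
[-0.01, -0.12, -0.06] [0.477, -0.127, 0.641] [0.62, 0.71, -0.62, 0.48, -1.65, -0.09] 
[0.0, -0.14, -0.08] [0.565, -0.158, 0.782] [0.62, 0.66, -0.62, 0.47, -1.59, -0.21] 
[0.01, -0.15, -0.1] [0.648, -0.189, 0.926] [0.62, 0.61, -0.63, 0.47, -1.54, -0.35]
```

>>> {"api": "jog_arm", "payload": {
  "plan": [
    [40,[0,0.02,0],[-0.067,-0.009,-0.102]],
    [40,[0,0.03,0],[-0.124,-0.009,-0.184]],
    [40,[0,0.03,0],[-0.124,-0.009,-0.184]],
    [40,[0,0.02,0],[-0.067,-0.009,-0.102]],
    [40,[0,0.03,0],[-0.124,-0.009,-0.184]],
    [40,[0,0.03,0],[-0.124,-0.009,-0.184]]
  ]
}}

```text
clock: 12.32
position: [395.5, -67.3, 173.9]
ee_rot: [0.574, 0.071, -0.306, 0.756]
contact_force: [1.1, 2.0, 16.3]
gripper_width: 58.4
grasp_force: 66.0
```

>>> {"api": "jog_arm", "payload": {
  "plan": [
    [40,[-0.01,-0.02,-0.01],[0.085,-0.018,0.103]],
    [40,[-0.01,-0.05,-0.02],[0.188,-0.043,0.234]],
    [40,[-0.01,-0.08,-0.03],[0.288,-0.07,0.368]],
    [40,[-0.01,-0.1,-0.04],[0.384,-0.098,0.503]],
    [40,[-0.01,-0.12,-0.06],[0.477,-0.127,0.641]],
    [40,[0,-0.14,-0.08],[0.565,-0.158,0.782]],
    [40,[0.01,-0.15,-0.1],[0.648,-0.189,0.926]]
  ]
}}

```text
clock: 13.2
position: [390.7, -61.6, 153.6]
ee_rot: [0.721, -0.376, 0.018, 0.581]
contact_force: [0.7, -0.1, -0.7]
gripper_width: 58.0
grasp_force: 66.2
```

```bash
sed -i '/x=rows/d' c.py
cat >> c.py <<'E'
G1=g(260)
x=rows([mugpose(G1,272-30*(56-t)/56.,-t) for t in(50,42,33,24,14,5,0)])
E
python3 c.py
```

```text
[403.92631018 -27.26321093 162.        ] [401.64074838 -44.62377636 162.        ]
[-0.04, -0.01, -0.05] [0.009, -0.072, 0.108] [0.6, 0.6, -0.58, 0.42, -1.55, -0.44] 
[-0.06, -0.02, -0.05] [0.042, -0.122, 0.247] [0.59, 0.57, -0.57, 0.4, -1.52, -0.56] 
[-0.06, -0.03, -0.05] [0.072, -0.17, 0.407] [0.58, 0.54, -0.57, 0.39, -1.49, -0.71] 
[-0.07, -0.04, -0.06] [0.094, -0.209, 0.571] [0.58, 0.52, -0.58, 0.38, -1.45, -0.87] 
[-0.07, -0.05, -0.06] [0.108, -0.24, 0.757] [0.58, 0.5, -0.59, 0.39, -1.42, -1.06] 
[-0.07, -0.06, -0.06] [0.113, -0.256, 0.927] [0.59, 0.48, -0.6, 0.4, -1.4, -1.24] 
[-0.07, -0.06, -0.06] [0.113, -0.26, 1.022] [0.59, 0.48, -0.61, 0.4, -1.39, -1.35]
```

>>> {"api": "jog_arm", "payload": {
  "plan": [
    [40,[-0.04,-0.01,-0.05],[0.009,-0.072,0.108]],
    [40,[-0.06,-0.02,-0.05],[0.042,-0.122,0.247]],
    [40,[-0.06,-0.03,-0.05],[0.072,-0.17,0.407]],
    [40,[-0.07,-0.04,-0.06],[0.094,-0.209,0.571]],
    [40,[-0.07,-0.05,-0.06],[0.108,-0.24,0.757]],
    [40,[-0.07,-0.06,-0.06],[0.113,-0.256,0.93]],
    [40,[-0.07,-0.06,-0.06],[0.113,-0.258,0.999]]
  ]
}}

```text
clock: 14.08
position: [391.0, -52.8, 147.8]
ee_rot: [-0.465, 0.754, -0.233, -0.402]
contact_force: [-0.6, 0.4, -2.1]
gripper_width: 58.3
grasp_force: 66.1
```

```bash
sed -i '/x=rows/d' c.py
cat >> c.py <<'E'
F=frame(242,35,-1);print(delta(np.array([435.5,254.5,90])+25*F[:,2],F))
d=get_image('top');cv2.imwrite('pics/t4.png',cv2.resize(d['img'][160:250,260:400,::-1],None,fx=5,fy=5,interpolation=2))
E
python3 c.py
```

```text
[403.92631018 -27.26321093 162.        ] [401.64074838 -44.62377636 162.        ]
(array([-2.167,  1.002, -1.819]), array([ 0.004, -0.005,  0.024]))
```

View pics/t4.png

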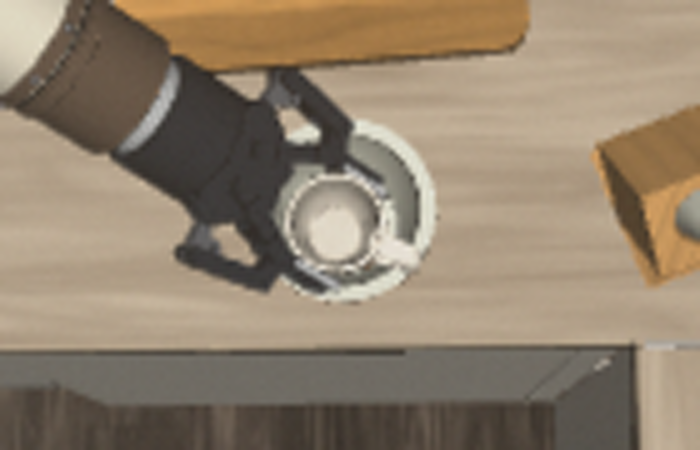

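Mug (335,225) is empty and nothing is spilled. Carry it back to its place.

>>> {"api": "jog_arm", "payload": {
  "plan": [
    [40,[-0.1,0.05,-0.08],[0,0,0.01]],
    [40,[-0.3,0.14,-0.25],[0,0,0.024]],
    [40,[-0.55,0.25,-0.46],[0,0,0.024]],
    [40,[-0.8,0.37,-0.67],[0,0,0.024]],
    [40,[-0.98,0.45,-0.82],[0,0,0.024]],
    [40,[-0.98,0.45,-0.82],[0,0,0.024]]
  ]
}}

```text
clock: 14.88
position: [407.1, 79.9, 113.6]
ee_rot: [-0.458, 0.758, -0.237, -0.4]
contact_force: [0.1, 0.3, -1.7]
gripper_width: 58.4
grasp_force: 66.1
```

>>> {"api": "jog_arm", "payload": {
  "plan": [
    [40,[-0.1,0.05,-0.08],[0,0,0]],
    [40,[-0.3,0.14,-0.25],[0,0,0]],
    [40,[-0.55,0.25,-0.46],[0,0,0]],
    [40,[-0.8,0.37,-0.67],[0,0,0]],
    [40,[-0.98,0.45,-0.82],[0,0,0]],
    [40,[-0.98,0.45,-0.82],[0,0,0]]
  ]
}}

```text
clock: 15.62
position: [424.5, 208.8, 79.8]
ee_rot: [-0.457, 0.758, -0.237, -0.4]
contact_force: [1.0, 0.3, -1.1]
gripper_width: 58.4
grasp_force: 66.1
```

Run:
```python
from h import *
s=read_state();print(s['position'],s['contact_force'],s['gripper_width'])
F=frame(242,35,-1);print(delta(np.array([435.5,254.5,42])+25*F[:,2],F),delta(np.array([435.5,254.5,36])+25*F[:,2],F))
d,E,s=wrist("w4")
T=E@np.linalg.inv(d["tool_from_camera"])
P=cloud(d,E);t=T[:3,2];G=T[:3,3]-25*t
m=(np.linalg.norm(P-G,axis=-1)<60)&(d["range_z"]>0);I=d["img"][m].astype(int);w=(I.min(1)>110);Q=P[m][w];print(len(Q),G,Q.min(0),Q.max(0),np.percentile(Q[:,2],[1,99]))
```

```text
[424.47439675 208.78845935  79.84028917] [ 0.95866724  0.31870862 -1.08421655] 58.3999283049186
(array([-0.573,  0.114,  0.09 ]), array([ 0.003, -0.008,  0.005])) (array([-0.622,  0.113,  0.124]), array([ 0.003, -0.008,  0.005]))
15407 [434.22024686 226.92954568  94.01489294] [394.21528503 175.45193243  61.83452941] [487.78251069 265.18680692 135.66034351] [ 63.23712977 112.53583554]
```

View pics/w4.png

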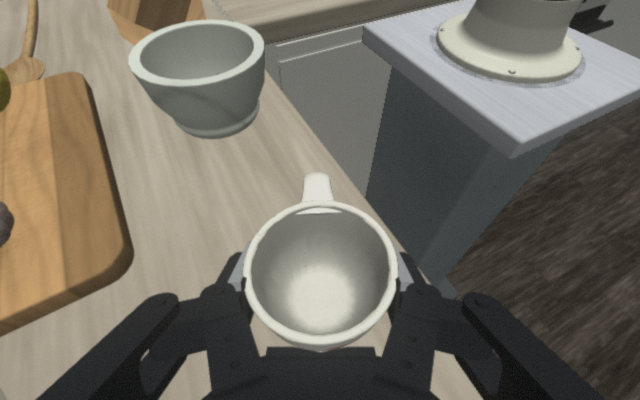

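Mug held upright at (320,275), empty, not slipped. Set it down.

>>> {"api": "jog_arm", "payload": {
  "plan": [
    [40,[-0.2,0.04,0.03],[0,0,0]],
    [40,[-0.4,0.08,0.06],[0,-0.008,0.005]],
    [40,[-0.54,0.114,0.08],[0,-0.008,0.005]],
    [40,[-0.573,0.114,0.09],[0,-0.008,0.005]],
    [40,[-0.6,0.114,0.108],[0,-0.008,0.005]],
    [40,[-0.618,0.114,0.121],[0,-0.008,0.005]],
    [40,[-0.618,0.114,0.121],[0,-0.008,0.005]]
  ]
}}

```text
clock: 16.55
position: [425.7, 235.1, 23.3]
ee_rot: [-0.456, 0.761, -0.236, -0.397]
contact_force: [0.6, 0.1, -1.6]
gripper_width: 58.4
grasp_force: 66.1
```

>>> {"api": "jog_arm", "payload": {
  "plan": [
    [40,[-0.008,0,0.006],[0,0,0]],
    [40,[-0.016,0,0.012],[0,0,0]],
    [40,[-0.016,0,0.012],[0,0,0]]
  ]
}}

```text
clock: 16.92
position: [425.7, 235.0, 23.2]
ee_rot: [-0.456, 0.76, -0.237, -0.397]
contact_force: [-0.2, 1.5, 6.1]
gripper_width: 58.8
grasp_force: 65.9
```

Contact (6 N). Open, then withdraw along the tool axis.

>>> {"api": "jog_arm", "payload": {
  "plan": [
    [62,[0.008,0,-0.006],[0,0,0]],
    [72,[0.008,0,-0.006],[0,0,0]],
    [85,[0.008,0,-0.006],[0,0,0]],
    [85,[0.008,0,-0.006],[0,0,0]],
    [85,[0.008,0,-0.006],[0,0,0]],
    [85,[0.008,0,-0.25],[0,0,0]],
    [85,[0.008,0,-0.6],[0,0,0]],
    [85,[0.008,0,-0.98],[0,0,0]],
    [85,[0.008,0,-0.98],[0,0,0]]
  ]
}}

```text
clock: 18.05
position: [464.8, 307.5, 78.7]
ee_rot: [-0.457, 0.762, -0.236, -0.394]
contact_force: [-0.4, -0.6, 0.2]
gripper_width: 85.0
grasp_force: 0.0
```

Run:
```python
from h import *
d,E,s=wrist("w5");print(s['position'],s['gripper_width'])
P=cloud(d,E);m=(P[...,2]>3)&(P[...,2]<70)&(np.hypot(P[...,0]-435,P[...,1]-254)<62)
Q=P[m];print(Q.min(0),Q.max(0),np.percentile(Q[:,2],99))
# pestle refined: top and scene, marble pixels
for n in("top","scene"):
    D=get_image(n);np.savez(f"pics/{n}1.npz",**D);P=cloud(D);hsv=cv2.cvtColor(D["img"],cv2.COLOR_RGB2HSV)
    M=(P[...,0]>340)&(P[...,0]<520)&(P[...,1]>-340)&(P[...,1]<-215)&(P[...,2]>20)&(P[...,2]<190)
    g=M&(hsv[...,1]<70);w=M&(hsv[...,1]>90)
    print(n,M.sum(),g.sum())
    if M.sum()<50: continue
    Q=P[g&(P[...,2]>95)];c=Q.mean(0);u=np.linalg.svd(Q-c)[2][0];u*=np.sign(u[2]);k=(Q-c)@u
    print("pestle",len(Q),c.round(1),u.round(3),k.min().round(),k.max().round(),"az",np.degrees(np.arctan2(u[1],u[0])).round(1),"lean",np.degrees(np.arccos(u[2])).round(1))
    t=P[g&(P[...,2]>138)];print("end cap",t.mean(0).round(1),t.min(0).round(),t.max(0).round())
    S=P[w&(P[...,2]>60)];from_c=S.mean(0)
    # slanted face by plane of normal 40deg: RANSAC-free: candidate normals from pts with local plane fit
    tp=S[S[:,2]>103];print("block top ridge",tp.mean(0).round(),tp.min(0).round(),tp.max(0).round())
    r=cv2.minAreaRect(P[w][:,:2].astype(np.float32));print("block rect",r)
```

```text
[464.79398185 307.45324312  78.68093245] 84.97418467970932
[403.41638427 204.10275519   5.05280125] [466.4377872  283.4500941   56.13295809] 55.19009644493222
top 869 189
pestle 147 [ 387.4 -290.6  130.7] [-0.657 -0.261  0.707] -52.0 34.0 az -158.3 lean 45.0
end cap [ 371.8 -297.3  147.8] [ 358. -313.  138.] [ 388. -285.  159.]
block top ridge [ 439. -273.  106.] [ 424. -309.  103.] [ 457. -236.  113.]
block rect ((442.0082702636719, -272.6316223144531), (105.0018539428711, 79.47854614257812), 20.874366760253906)
scene 710 174
pestle 116 [ 381.2 -288.1  125.5] [-0.725 -0.212  0.655] -61.0 36.0 az -163.7 lean 49.1
end cap [ 365.6 -295.4  145.9] [ 353. -310.  138.] [ 384. -284.  152.]
block top ridge [ 428. -261.  105.] [ 413. -302.  103.] [ 442. -235.  109.]
block rect ((433.08612060546875, -268.8204040527344), (105.59991455078125, 77.11231231689453), 18.83795928955078)
```

Mug stands upright again (rim at 55 mm). Block yaw is about 21°, consistent with the pestle's lean. Check IK for the pestle grasp.

```bash
cat > c.py <<'E'
from pl import *
az=20.9;u=np.array([-.643*np.cos(np.radians(az)),-.643*np.sin(np.radians(az)),.766])
end=np.array([368,-300,150.]);Gp=end-32*u
for flip in(1,-1):
  for el in(50,60,70,80,90):
    F=frame(az,el,flip);out=[];q=np.array([-.6,.5,-.3,0,-1.2,0 if flip<0 else 1.5])
    print("flip",flip,"el",el)
    for P in(Gp+25*F[:,2]-90*F[:,2],Gp+25*F[:,2],Gp+25*F[:,2]+105*u):
        rows([(P,F)],P,F,q)
    for yaw in(az,-6):
        F2=frame(yaw,el+40,flip); rows([(np.array([426,-39,110+156-32])+25*F2[:,2],F2)],P,F2,q)
E
python3 c.py
```

```text
flip 1 el 50
[0.0, 0.0, 0.0] [0.0, 0.0, 0.0] [-0.88, 0.17, -0.36, -0.83, -0.97, 0.14] 
[0.0, 0.0, 0.0] [0.0, 0.0, 0.0] [-0.78, 0.3, -0.39, -0.94, -0.81, 0.23] 
[0.0, 0.0, 0.0] [0.0, 0.0, 0.0] [-0.9, 0.15, -0.35, -0.82, -1.0, 0.13] 
[-1.78, 2.23, -0.22] [0.0, 0.0, 0.0] [0.29, 0.07, -0.48, -0.0, -1.02, -1.5] 
[-0.58, 2.8, -0.22] [0.0, 0.0, 0.0] [0.29, 0.07, -0.48, -0.0, -1.02, -1.97] 
flip 1 el 60
[0.0, 0.0, 0.0] [0.0, 0.0, 0.0] [-0.7, 0.13, -0.38, -0.6, -0.89, -0.16] 
[0.0, 0.0, 0.0] [0.0, 0.0, 0.0] [-0.63, 0.27, -0.42, -0.7, -0.71, -0.08] 
[0.0, 0.0, 0.0] [0.0, 0.0, 0.0] [-0.75, 0.12, -0.38, -0.6, -0.92, -0.12] 
[-1.7, 2.23, -0.56] [0.0, 0.0, 0.0] [0.3, 0.15, -0.41, 0.01, -1.19, -1.51] 
[-0.52, 2.81, -0.35] [0.0, 0.0, 0.0] [0.25, 0.15, -0.37, -0.06, -1.22, -1.9] 
flip 1 el 70
[0.0, 0.0, 0.0] [0.0, 0.0, 0.0] [-0.54, 0.12, -0.4, -0.36, -0.87, -0.46] 
[0.0, 0.0, 0.0] [0.0, 0.0, 0.0] [-0.49, 0.26, -0.46, -0.43, -0.67, -0.4] 
[0.0, 0.0, 0.0] [0.0, 0.0, 0.0] [-0.61, 0.11, -0.42, -0.38, -0.88, -0.37] 
[-1.57, 2.23, -0.87] [0.0, 0.0, 0.0] [0.31, 0.23, -0.33, 0.02, -1.36, -1.52] 
[-0.43, 2.83
[... 2082 characters left out ...]
, -0.91, 2.43] 
[0.0, 0.0, 0.0] [0.0, 0.0, 0.0] [-0.39, 0.27, -0.49, -0.19, -0.69, 2.46] 
[0.0, 0.0, 0.0] [0.0, 0.0, 0.0] [-0.5, 0.12, -0.45, -0.17, -0.9, 2.54] 
[1.38, -2.23, -1.16] [0.0, 0.0, 0.0] [0.31, 0.32, -0.27, 0.03, -1.51, 1.62] 
[0.33, -2.85, -0.55] [0.0, 0.0, 0.0] [0.19, 0.33, -0.18, -0.15, -1.57, 1.31] 
flip -1 el 90
[0.0, 0.0, 0.0] [0.0, 0.0, 0.0] [-0.31, 0.19, -0.39, -0.0, -0.99, 2.25] 
[0.0, 0.0, 0.0] [0.0, 0.0, 0.0] [-0.31, 0.3, -0.51, -0.0, -0.76, 2.25] 
[0.0, 0.0, 0.0] [0.0, 0.0, 0.0] [-0.41, 0.14, -0.47, -0.0, -0.95, 2.35] 
[1.15, -2.23, -1.41] [0.0, 0.0, 0.0] [0.31, 0.4, -0.21, 0.03, -1.65, 1.61] 
[0.21, -2.87, -0.62] [0.0, 0.0, 0.0] [0.17, 0.42, -0.1, -0.18, -1.73, 1.33]
```

```bash
cat >> pl.py <<'E'
def chunk(P1,F1,n,P0=None,F0=None,ease=False):
    "n calls, straight line + slerp: prints end value of each call"
    s=read_state();P0=np.array(s["position"]) if P0 is None else P0;F0=R.from_quat(s["ee_rot"]).as_matrix() if F0 is None else F0
    rv=R.from_matrix(F0.T@F1).as_rotvec();q=s["joints"];A,B=P0,F0
    for i in range(1,n+1):
        P=P0+(P1-P0)*i/n;F=F0@R.from_rotvec(rv*i/n).as_matrix()
        q,e=ik(P,F,q);sh=B.T@(P-A)/100;tn=R.from_matrix(B.T@F).as_rotvec()/np.radians(60)
        print(sh.round(2).tolist(),tn.round(3).tolist(),"mm",np.linalg.norm(sh*100).round(),"deg",(60*np.linalg.norm(tn)).round(),q.round(2).tolist(),"" if e<.01 else "BAD");A,B=P,F
    return P1,F1
E
cat > c.py <<'E'
from pl import *
az=20.9;u=np.array([-.643*np.cos(np.radians(az)),-.643*np.sin(np.radians(az)),.766])
end=np.array([368,-300,150.]);F=frame(az,50,1)
x=chunk(np.array([440,160,300.]),frame(40,90,1),2)
x=chunk(end-32*u-80*F[:,2],F,4,*x)
E
python3 c.py
```

```text
[1.31, -0.24, -0.07] [-0.086, -0.454, 0.168] mm 133.0 deg 29.0 [0.84, 0.46, -0.11, 0.06, -1.49, -1.55] 
[1.07, -0.42, -0.68] [-0.086, -0.454, 0.168] mm 133.0 deg 29.0 [0.7, 0.07, -0.24, 0.0, -1.26, -1.57] 
[0.95, -0.74, 0.28] [0.028, -0.165, 0.076] mm 124.0 deg 11.0 [0.5, -0.1, -0.49, 0.0, -1.0, -1.45] 
[0.92, -0.81, 0.14] [0.028, -0.165, 0.076] mm 124.0 deg 11.0 [0.13, -0.17, -0.6, -0.15, -0.81, -1.08] 
[0.87, -0.88, 0.01] [0.028, -0.165, 0.076] mm 124.0 deg 11.0 [-0.42, -0.06, -0.51, -0.53, -0.82, -0.4] 
[0.79, -0.95, -0.11] [0.028, -0.165, 0.076] mm 124.0 deg 11.0 [-0.9, 0.15, -0.35, -0.82, -1.0, 0.13]
```

>>> {"api": "jog_arm", "payload": {
  "plan": [
    [85,[0.25,-0.05,-0.01],[-0.02,-0.11,0.04]],
    [85,[0.6,-0.1,-0.03],[-0.04,-0.23,0.08]],
    [85,[0.95,-0.16,-0.05],[-0.07,-0.34,0.13]],
    [85,[1,-0.18,-0.05],[-0.086,-0.454,0.168]]
  ]
}}

```text
clock: 18.7
position: [452.5, 247.8, 162.5]
ee_rot: [-0.412, 0.88, -0.121, -0.205]
contact_force: [0.1, 0.8, 1.1]
gripper_width: 84.9
grasp_force: 0.0
```

```bash
python3 c.py
```

```text
[0.65, -0.26, -0.43] [-0.042, -0.225, 0.083] mm 82.0 deg 15.0 [0.78, 0.27, -0.2, 0.04, -1.34, -1.58] 
[0.51, -0.29, -0.58] [-0.042, -0.225, 0.083] mm 82.0 deg 15.0 [0.7, 0.07, -0.24, -0.0, -1.26, -1.57] 
[0.95, -0.74, 0.28] [0.028, -0.165, 0.076] mm 124.0 deg 11.0 [0.5, -0.1, -0.49, 0.0, -1.0, -1.45] 
[0.92, -0.81, 0.14] [0.028, -0.165, 0.076] mm 124.0 deg 11.0 [0.13, -0.17, -0.6, -0.15, -0.81, -1.08] 
[0.87, -0.88, 0.01] [0.028, -0.165, 0.076] mm 124.0 deg 11.0 [-0.42, -0.06, -0.51, -0.53, -0.82, -0.4] 
[0.79, -0.95, -0.11] [0.028, -0.165, 0.076] mm 124.0 deg 11.0 [-0.9, 0.15, -0.35, -0.82, -1.0, 0.13]
```

>>> {"api": "jog_arm", "payload": {
  "plan": [
    [85,[0.35,-0.14,-0.23],[-0.02,-0.11,0.04]],
    [85,[0.65,-0.26,-0.43],[-0.042,-0.225,0.083]],
    [85,[0.9,-0.4,-0.7],[-0.06,-0.34,0.12]],
    [85,[1,-0.45,-0.9],[-0.084,-0.45,0.166]],
    [85,[1,-0.45,-0.9],[-0.084,-0.45,0.166]]
  ]
}}

```text
clock: 19.32
position: [454.1, 186.7, 292.4]
ee_rot: [-0.342, 0.94, -0.0, 0.001]
contact_force: [1.0, -0.2, 0.2]
gripper_width: 85.0
grasp_force: 0.0
```

```bash
sed -i '/^x=/d' c.py; echo 'x=chunk(end-32*u-80*F[:,2],F,4)'>>c.py; python3 c.py; python3 b.py
```

```text
[1.02, -0.77, 0.26] [0.028, -0.164, 0.077] mm 130.0 deg 11.0 [0.53, -0.07, -0.49, 0.01, -0.98, -1.49] 
[0.99, -0.84, 0.11] [0.028, -0.164, 0.077] mm 130.0 deg 11.0 [0.18, -0.16, -0.61, -0.13, -0.78, -1.13] 
[0.93, -0.92, -0.03] [0.028, -0.164, 0.077] mm 130.0 deg 11.0 [-0.39, -0.07, -0.52, -0.52, -0.81, -0.42] 
[0.83, -0.99, -0.15] [0.028, -0.164, 0.077] mm 130.0 deg 11.0 [-0.9, 0.15, -0.35, -0.82, -1.0, 0.13] 
19.325 [ 0.72  0.11 -0.21  0.   -1.25 -1.6 ] [454.1 186.7 292.4]
[-0. 72. 91.] model vs [  0. -72. -91.]
```

>>> {"api": "jog_arm", "payload": {
  "plan": [
    [85,[0.25,-0.19,0.06],[0.007,-0.04,0.02]],
    [85,[0.6,-0.45,0.15],[0.015,-0.1,0.04]],
    [85,[1,-0.75,0.25],[0.028,-0.164,0.077]],
    [85,[1,-0.75,0.25],[0.028,-0.164,0.077]]
  ]
}}

```text
clock: 19.82
position: [423.2, 63.4, 262.4]
ee_rot: [-0.302, 0.95, 0.014, 0.081]
contact_force: [0.3, 0.1, 0.0]
gripper_width: 85.1
grasp_force: 0.0
```

>>> {"api": "jog_arm", "payload": {
  "plan": [
    [85,[0.25,-0.21,0.03],[0.007,-0.04,0.02]],
    [85,[0.6,-0.5,0.07],[0.015,-0.1,0.04]],
    [85,[0.99,-0.84,0.11],[0.028,-0.164,0.077]],
    [85,[0.99,-0.84,0.11],[0.028,-0.164,0.077]]
  ]
}}

```text
clock: 20.32
position: [395.5, -60.6, 237.5]
ee_rot: [-0.259, 0.951, 0.03, 0.167]
contact_force: [0.6, -0.8, -0.3]
gripper_width: 85.0
grasp_force: 0.0
```

>>> {"api": "jog_arm", "payload": {
  "plan": [
    [85,[0.3,-0.3,0],[0.01,-0.055,0.025]],
    [85,[0.6,-0.6,0],[0.02,-0.11,0.05]],
    [85,[0.93,-0.9,-0.03],[0.028,-0.164,0.077]],
    [85,[0.93,-0.9,-0.03],[0.028,-0.164,0.077]],
    [85,[0.93,-0.9,-0.03],[0.028,-0.164,0.077]]
  ]
}}

```text
clock: 20.95
position: [368.0, -180.7, 213.4]
ee_rot: [-0.217, 0.942, 0.046, 0.252]
contact_force: [0.8, -0.4, 0.4]
gripper_width: 85.0
grasp_force: 0.0
```

```bash
sed -i 's/,4)/,1)/' c.py
cat >> c.py <<'E'
d,E,s=wrist("w6");P=cloud(d,E);np.savez("pics/w6.npz",P=P,img=d["img"],E=E,**d|{"img":d["img"]}) if 0 else None
hsv=cv2.cvtColor(d["img"],cv2.COLOR_RGB2HSV)
M=(P[...,0]>330)&(P[...,0]<520)&(P[...,1]>-350)&(P[...,1]<-205)&(P[...,2]>20)&(P[...,2]<190)
g=M&(hsv[...,1]<70)&(P[...,2]>95);Q=P[g];print(M.sum(),g.sum())
c=Q.mean(0);v=np.linalg.svd(Q-c)[2][0];v*=np.sign(v[2]);print(c.round(1),v.round(3),((Q-c)@v).min().round(),((Q-c)@v).max().round())
print(pix(d,end,E),pix(d,end-84*u,E))
r=cv2.minAreaRect(P[M&(hsv[...,1]>90)][:,:2].astype(np.float32));print(r)
E
python3 c.py; python3 b.py
```

```text
[0.86, -1.04, -0.16] [0.027, -0.171, 0.077] mm 136.0 deg 11.0 [-0.9, 0.15, -0.35, -0.82, -1.0, 0.13] 
13140 3339
[ 374.3 -291.7  136.1] [-0.609 -0.361  0.706] -87.0 20.0
[126.31139546  97.2670931 ] [187.53398059 115.63363424]
((424.98834228515625, -278.4886779785156), (138.29112243652344, 78.67121887207031), 20.66063690185547)
21.0 [-0.36 -0.08 -0.53 -0.5  -0.8  -0.46] [ 368.3 -179.9  213.7]
[29. 46. 26.] model vs [-29. -46. -26.]
```

>>> {"api": "jog_arm", "payload": {
  "plan": [
    [85,[0.25,-0.3,-0.05],[0.01,-0.055,0.025]],
    [85,[0.55,-0.65,-0.1],[0.02,-0.11,0.05]],
    [85,[0.86,-1,-0.16],[0.027,-0.171,0.077]],
    [85,[0.86,-1,-0.16],[0.027,-0.171,0.077]],
    [85,[0.86,-1,-0.16],[0.027,-0.171,0.077]]
  ]
}}

```text
clock: 21.62
position: [337.8, -305.7, 187.7]
ee_rot: [-0.172, 0.924, 0.063, 0.337]
contact_force: [0.5, -0.3, 0.2]
gripper_width: 85.0
grasp_force: 0.0
```

```bash
sed -i '/^d,E,s/,$d' c.py
cat >> c.py <<'E'
d,E,s=wrist("w7");P=cloud(d,E);T=E@np.linalg.inv(d["tool_from_camera"]);p=(P-T[:3,3])@T[:3,:3]
np.savez("pics/w7.npz",P=P,p=p,img=d["img"],T=T)
hsv=cv2.cvtColor(d["img"],cv2.COLOR_RGB2HSV)
M=(np.abs(p[...,0])<45)&(np.abs(p[...,1])<30)&(p[...,2]>15)&(p[...,2]<130)&(hsv[...,1]<60)
n,L,st,ce=cv2.connectedComponentsWithStats(M.astype(np.uint8));i=1+st[1:,4].argmax();M=L==i;print(st[i],ce[i])
for z in range(20,130,10):
    m=M&(p[...,2]>z)&(p[...,2]<=z+10)
    if m.sum()>20:print(z,m.sum(),p[m].min(0).round(1),p[m].max(0).round(1))
E
python3 c.py; python3 b.py
```

```text
[0.01, -0.05, 0.0] [0.002, 0.001, 0.003] mm 6.0 deg 0.0 [-0.9, 0.15, -0.35, -0.82, -1.0, 0.13] 
[ 294  163   37   62 1833] [312.71903983 194.64593562]
40 710 [ -4.9 -16.5  45.4] [16.7  4.4 50. ]
50 421 [ -6.9 -18.5  50. ] [18.6  6.6 59.8]
60 121 [  9.8 -17.3  60.2] [18.7  6.2 69.7]
70 80 [ 10.1 -17.   70. ] [18.3  5.7 79.6]
80 77 [ 10.5 -16.6  80.1] [17.9  5.1 90. ]
90 70 [  8.9 -16.4  90.1] [ 17.3   5.3 100. ]
100 85 [  8.1 -17.3 100.3] [ 17.6   5.6 110. ]
110 69 [  7.2 -18.1 110. ] [ 17.7   5.8 119.9]
120 200 [ -0.9 -20.8 120.1] [ 20.    8.8 130. ]
21.675 [-0.9   0.14 -0.36 -0.82 -1.    0.13] [ 338.  -305.3  188.1]
[47. 57. -7.] model vs [-47. -57.   7.]
```

View pics/w7.png

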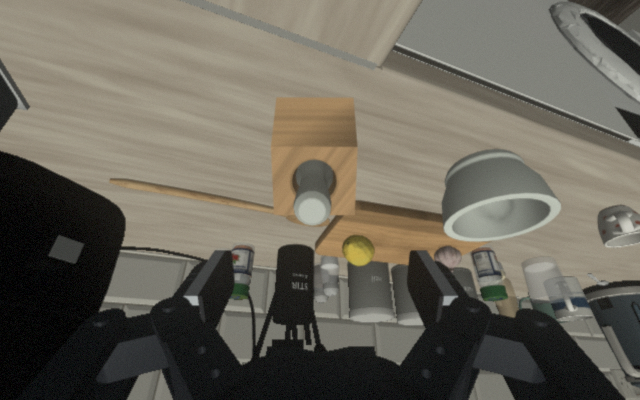

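The wrist view shows the pestle's end at (312,210) in line with the tool, offset (+6,-6) mm, end 46 mm ahead. The blue one is not near. Align, advance, close.

>>> {"api": "jog_arm", "payload": {
  "plan": [
    [85,[0.06,-0.06,0],[0,0,0]],
    [85,[0.06,-0.06,0.2],[0,0,0]],
    [85,[0.06,-0.06,0.5],[0,0,0]],
    [85,[0.06,-0.06,0.8],[0,0,0]],
    [85,[0.06,-0.06,0.97],[0,0,0]],
    [85,[0.06,-0.06,0.97],[0,0,0]]
  ]
}}

```text
clock: 22.42
position: [393.4, -291.6, 109.3]
ee_rot: [-0.172, 0.924, 0.062, 0.337]
contact_force: [-0.1, 0.0, -0.3]
gripper_width: 84.9
grasp_force: 0.0
```

>>> {"api": "jog_arm", "payload": {
  "plan": [
    [50,[0,0,0],[0,0,0]],
    [30,[0,0,0],[0,0,0]],
    [15,[0,0,0],[0,0,0]],
    [10,[0,0,0],[0,0,0]],
    [10,[0,0,0],[0,0,0]],
    [10,[0,0,0],[0,0,0]],
    [10,[0,0,0],[0,0,0]],
    [10,[0,0,0],[0,0,0]]
  ]
}}

```text
clock: 23.42
position: [392.7, -292.8, 110.4]
ee_rot: [-0.171, 0.924, 0.061, 0.338]
contact_force: [-4.7, 0.2, 5.5]
gripper_width: 24.0
grasp_force: 58.6
```

>>> {"api": "jog_arm", "payload": {
  "plan": [
    [10,[0,0,-0.04],[0,0,0]],
    [10,[0,0,-0.12],[0,0,0]],
    [10,[0,0,-0.24],[0,0,0]],
    [10,[0,0,-0.38],[0,0,0]],
    [10,[0,0,-0.54],[0,0,0]],
    [10,[0,0,-0.7],[0,0,0]],
    [10,[0,0,-0.86],[0,0,0]],
    [10,[0,0,-0.98],[0,0,0]],
    [10,[0,0,-0.98],[0,0,0]]
  ]
}}

```text
clock: 24.55
position: [333.7, -315.6, 185.7]
ee_rot: [-0.17, 0.924, 0.06, 0.338]
contact_force: [-0.4, 0.1, -3.0]
gripper_width: 24.2
grasp_force: 58.9
```

```bash
cat > c.py <<'E'
from pl import *
s=read_state();P0=np.array(s["position"]);F0=R.from_quat(s["ee_rot"]).as_matrix()
print(s["gripper_width"],s["contact_force"])
P1=P0+np.array([0,20,90.])
x=chunk(P1,frame(20.9,60,1),1)
# tip distance below TCP when tool down: 156-53=103
x=chunk(np.array([426,-39,78+30+103.+15]),frame(-6,90,1),4,*x)
E
python3 c.py
```

```text
24.18897297900361 [-0.42906266  0.13133878 -2.98270162]
[-0.63, 0.18, -0.64] [-0.003, 0.169, 0.001] mm 92.0 deg 10.0 [-0.71, -0.02, -0.3, -0.52, -1.08, -0.3] 
[-0.32, 0.52, 0.33] [0.029, 0.123, 0.109] mm 69.0 deg 10.0 [-0.39, -0.09, -0.43, -0.31, -0.94, -0.79] 
[-0.3, 0.56, 0.27] [0.029, 0.123, 0.109] mm 69.0 deg 10.0 [-0.09, -0.1, -0.52, -0.11, -0.91, -1.3] 
[-0.26, 0.6, 0.22] [0.029, 0.123, 0.109] mm 69.0 deg 10.0 [0.14, -0.05, -0.53, -0.01, -0.96, -1.7] 
[-0.22, 0.64, 0.17] [0.029, 0.123, 0.109] mm 69.0 deg 10.0 [0.29, 0.05, -0.46, -0.0, -1.07, -1.97]
```

>>> {"api": "jog_arm", "payload": {
  "plan": [
    [10,[-0.1,0.03,-0.1],[0,0.02,0]],
    [10,[-0.25,0.07,-0.25],[0,0.05,0]],
    [10,[-0.45,0.12,-0.45],[0,0.11,0]],
    [10,[-0.6,0.17,-0.61],[0,0.16,0]],
    [10,[-0.63,0.18,-0.64],[0,0.169,0]],
    [10,[-0.63,0.18,-0.64],[0,0.169,0]]
  ]
}}

```text
clock: 25.3
position: [333.9, -294.8, 273.3]
ee_rot: [-0.175, 0.95, 0.047, 0.254]
contact_force: [-0.5, -0.3, -2.0]
gripper_width: 24.3
grasp_force: 59.0
```

>>> {"api": "jog_arm", "payload": {
  "plan": [
    [10,[-0.04,0.07,0.04],[0.003,0.01,0.01]],
    [10,[-0.1,0.17,0.1],[0.01,0.04,0.035]],
    [10,[-0.2,0.33,0.2],[0.02,0.08,0.07]],
    [10,[-0.32,0.52,0.33],[0.03,0.123,0.11]],
    [10,[-0.46,0.75,0.47],[0.042,0.176,0.155]],
    [10,[-0.58,0.94,0.58],[0.052,0.22,0.195]],
    [10,[-0.6,0.97,0.6],[0.055,0.23,0.2]],
    [10,[-0.6,0.97,0.6],[0.055,0.23,0.2]]
  ]
}}

```text
clock: 26.3
position: [375.5, -175.7, 251.0]
ee_rot: [-0.072, 0.988, 0.024, 0.136]
contact_force: [-0.3, -0.2, -2.2]
gripper_width: 24.0
grasp_force: 59.5
```

```bash
sed -i '/^P1=/,$d' c.py; echo 'x=chunk(np.array([426,-39,78+30+103.+15]),frame(-6,90,1),2)'>>c.py;python3 c.py
```

```text
24.039133500158744 [-0.31030108 -0.15842575 -2.21605314]
[-0.3, 0.63, 0.23] [0.03, 0.13, 0.119] mm 74.0 deg 11.0 [0.13, -0.06, -0.53, -0.01, -0.96, -1.67] 
[-0.25, 0.67, 0.18] [0.03, 0.13, 0.119] mm 74.0 deg 11.0 [0.29, 0.05, -0.46, 0.0, -1.07, -1.97]
```

>>> {"api": "jog_arm", "payload": {
  "plan": [
    [10,[-0.04,0.08,0.03],[0.004,0.015,0.015]],
    [10,[-0.1,0.2,0.075],[0.01,0.045,0.04]],
    [10,[-0.2,0.42,0.15],[0.02,0.09,0.08]],
    [10,[-0.3,0.63,0.23],[0.03,0.13,0.119]],
    [10,[-0.3,0.63,0.23],[0.03,0.13,0.119]]
  ]
}}

```text
clock: 26.92
position: [401.6, -107.8, 239.3]
ee_rot: [-0.01, 0.998, 0.012, 0.069]
contact_force: [0.2, 0.7, -1.2]
gripper_width: 24.1
grasp_force: 59.6
```

>>> {"api": "jog_arm", "payload": {
  "plan": [
    [10,[-0.04,0.1,0.03],[0.004,0.015,0.015]],
    [10,[-0.1,0.25,0.07],[0.01,0.045,0.04]],
    [10,[-0.18,0.48,0.13],[0.02,0.09,0.08]],
    [10,[-0.25,0.67,0.18],[0.03,0.13,0.119]],
    [10,[-0.25,0.67,0.18],[0.03,0.13,0.119]],
    [10,[-0.25,0.67,0.18],[0.03,0.13,0.119]]
  ]
}}

```text
clock: 27.68
position: [426.6, -41.1, 226.9]
ee_rot: [0.053, 0.999, -0.0, 0.001]
contact_force: [0.0, -0.5, -2.9]
gripper_width: 23.8
grasp_force: 59.5
```

```bash
cat > c.py <<'E'
from pl import *
s=read_state();T=R.from_quat(s["ee_rot"]).as_matrix();print(s["position"],T[:,2])
for n in("scene","top"):
    d=get_image(n);P=cloud(d);np.savez(f"pics/{n}2.npz",**d);hsv=cv2.cvtColor(d["img"],cv2.COLOR_RGB2HSV)
    m=(np.hypot(P[...,0]-426,P[...,1]+39)<62)&(P[...,2]>87)&(P[...,2]<195)&(hsv[...,2]>70);Q=P[m]
    print(n,m.sum(),np.percentile(Q[:,2],[0,1,3]) if m.sum() else "")
    for z in range(85,195,15):
        q=Q[(Q[:,2]>=z)&(Q[:,2]<z+15)]
        if len(q)>3:print(z,len(q),q.mean(0).round(1),q.min(0).round(),q.max(0).round())
    b=(hsv[...,0]<15)&(hsv[...,1]>110)&(hsv[...,2]<170)&(np.hypot(P[...,0]-426,P[...,1]+39)<60)&(P[...,2]<85)
    print("brown in mortar",b.sum(),P[b].mean(0).round() if b.any() else "")
    w=(hsv[...,0]<15)&(hsv[...,1]>110)&(hsv[...,2]<170)&(P[...,2]>4)&(P[...,2]<25)&(P[...,0]>300)&(P[...,0]<560)&(np.abs(P[...,1])<400)
    nn,L,st,ce=cv2.connectedComponentsWithStats(w.astype(np.uint8));print([(st[i,4],ce[i].round()) for i in range(1,nn) if st[i,4]>4])
E
python3 c.py
```

```text
[426.55813872 -41.13394438 226.93075147] [ 1.07792273e-03 -2.28874662e-04 -9.99999393e-01]
scene 165 [125.78189542 127.10878471 127.77544916]
115 8 [415.6 -34.3 127.8] [410. -52. 126.] [427. -25. 130.]
130 35 [415.4 -34.8 138.2] [408. -51. 130.] [432. -24. 145.]
145 34 [415.  -34.5 152.9] [403. -52. 146.] [431. -22. 159.]
160 29 [414.8 -33.3 167.3] [406. -55. 161.] [427. -22. 174.]
175 47 [414.9 -34.9 182.7] [405. -59. 176.] [435. -22. 190.]
190 12 [415.9 -36.1 192.6] [410. -49. 190.] [427. -24. 195.]
brown in mortar 0 
[]
top 48 [133.04432658 133.95171726 136.30413584]
130 6 [413.7 -38.  137.9] [411. -50. 133.] [421. -25. 142.]
145 10 [413.7 -42.6 153.4] [410. -57. 146.] [421. -28. 159.]
160 9 [414.4 -42.4 170.2] [411. -57. 163.] [421. -26. 175.]
175 16 [415.  -42.5 185.5] [410. -57. 177.] [421. -26. 190.]
190 7 [416.4 -37.9 191.1] [414. -54. 190.] [420. -30. 192.]
brown in mortar 68 [415. -34.  31.]
[]
```

The pestle hangs vertical over the mortar's middle, tip at about z = 124 (46 mm above the rim); the nuts show in the mortar and no brown on the worktop. Lower 14 mm and settle.

>>> {"api": "jog_arm", "payload": {
  "plan": [
    [10,[0,0.01,0.05],[0,0,0]],
    [10,[0,0.02,0.1],[0,0,0]],
    [10,[0,0.02,0.14],[0,0,0]],
    [10,[0,0.02,0.14],[0,0,0]],
    [10,[0,0.02,0.14],[0,0,0]],
    [10,[0,0.02,0.14],[0,0,0]],
    [10,[0,0.02,0.14],[0,0,0]],
    [10,[0,0.02,0.14],[0,0,0]]
  ]
}}

```text
clock: 28.78
position: [427.3, -38.0, 213.2]
ee_rot: [0.052, 0.999, -0.0, 0.001]
contact_force: [0.6, 0.3, -1.0]
gripper_width: 24.4
grasp_force: 59.5
```

```bash
python3 c.py | grep -v "^1[3-9]"; python3 -c "
from bench import *
s=read_state();print(s['joint_vel'],s['gripper_width'],s['grasp_force']);print(job_done())"
```

```text
[427.31901338 -38.01252024 213.15740614] [ 1.42430364e-03 -6.03633816e-04 -9.99998803e-01]
scene 189 [110.37923725 112.98658178 116.77914766]
115 31 [416.4 -30.  123.2] [407. -46. 115.] [434. -20. 130.]
brown in mortar 0 
[]
top 58 [120.37023912 122.46849912 124.48495774]
115 4 [414.1 -42.8 124.1] [413. -50. 120.] [417. -31. 127.]
brown in mortar 66 [414. -35.  30.]
[]
[ 0.00025257  0.00075622 -0.00072504 -0.00168371 -0.00048896  0.0011411 ] 23.8679401718553 59.47023689746857
the job is handed in; nothing more can be done
None
```

I handed the job in at about 29 s: the nuts are in the mortar, the mug stands upright and empty near its old place, and the pestle is held still and upright over the middle of the mortar, thick end about 3 cm above the rim. I saw nuts in the mortar and none on the worktop but could not count all six, and the tool briefly registered a 16 N contact during the pour, below the 40 N limit.

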